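# Find the tired easel ledge and set the painted board to dry on the sound one

### The arm

A 7-joint arm with a two-finger parallel gripper is mounted at the origin on the work surface. World frame = base frame: x ahead of the robot, y to its left, z up, the work surface at z = 0. Lengths are in m, angles in rad, forces in N, time in s.
With the tool pointing down it reaches from about 0.4 to 0.85 m from the base axis. Payload 10.4 kg.
Tool frame: the origin (TCP) lies between the finger pads; the fingertips stand tcp_to_tips ahead of it and the grasp point (between the pads) lies 8 mm behind it (tcp_to_tips is the distance from the TCP to the fingertips, in m); z points along the fingers, y is the line along which they close (so a half turn about z gives the same grasp; the last joint's range is limited). The gripper opens to 85 mm and grips with 20 to 120 N. Pads are 22 mm wide; open, the fingers measure 114 mm over their backs; the gripper's body (76 mm by 85 mm) begins 54 mm behind the grasp point. The pads swing forward as they close: fully open they stand 13 mm farther back than shut.
Start: joints at [-1.16, 0.332, -0.065, 1.46, 0.022, 1.35, -0.088], TCP at [0.263, 0.567, 0.242] pointing down, gripper open.
Joint ranges: [-2.6, 2.6], [-0.5, 2.12], [-1.47, 1.34], [0.16, 2.42], [-1.27, 4.41], [0.06, 2.06], [-2.6, 2.6]. Speed limits (rad/s): [2.22, 2.22, 2.79, 2.79, 3.14, 3.14, 3.14].

### API

Orientations are given as a unit quaternion [x, y, z, w].
In Python, from workcell import * gives the robot as it stands.
- The arm moves only by the tool apply_moves, never from a script. Its argument "rows" is a list of rows, each an object of numbers: "x", "y", "z": the shift along the tool's x, y, z in mm; "ax", "ay", "az": the turn, a rotation vector about the tool's x, y, z in degrees; "gripper": the closure, from 0 (fully open) to 1 (shut). A call has 1 to 5 rows; each row shifts and turns the commanded pose from where the row before left it, along the tool's axes as they then stand; what a row does not reach is not made up. A row lasts 1/12 s, in which the tool goes at most 41.7 mm and 7.16 degrees, less where a joint would pass 70% of its speed; a pose out of reach is approached as far as the arm can. A call with a gripper value outside its range is refused whole. The fingers move at their own pace and stop on an object; "newtons" is the grip in N (left out, the last holds). Time passes only in rows, so rows that do not move let the fingers close. It gives the time, the measured TCP pose, the force, the opening and the grip force at its end, in the units of the state.
- get_obs(): the state, without advancing time (a new reading comes with each control period).
- camera(name): name is "scene" or "top" or "wrist"; returns a dict with "color" (400x640x3 uint8, red, green, blue), "fov_y" (degrees; the focal length in pixels is half the picture's height over the tangent of half this angle, whatever the lens; pixels are square), "cx", "cy" (the principal point, pixels), "k1" (the pictures are not rectified: a ray, as slopes to the right and down, at radius r is drawn at 1 + k1 r^2 times it, then the intrinsics apply), "rvec" (rotation vector, rad) and "tvec" (3), from world to camera coordinates, as OpenCV has them. Camera axes: x right, y down, z forward; pixel columns grow to the right and rows downward; lengths in m; the calibration is good to about 2 mm. A picture is of the moment at which its call begins. There is no depth.
- hand_in(): hands the job in; it is judged then, once.
The state is a dict: "clock": time; "joint_pos": joint angles; "joint_velocities": joint speeds; "tau": joint torques, N m; "position": TCP position; "ee_rot": TCP orientation; "ft_force": force on the tool from outside, world axes, zero at the start; "torque": the same for the moment, N m; "grip_width": opening from 0.0 (shut) to 1.0 (fully open); "grasp_force": force on a finger pad.
Only numpy, scipy, OpenCV 4.12 (cv2) and the standard library are available. Lean on these libraries where they do the work, as an engineer would, in place of code of your own. Each camera call takes 0.05 s, during which the arm holds its last target. There are 200 camera calls.

### The job

One of the two drying easels has a tired ledge. With the fingertips press the steel ledge of the left easel (as the robot sees it) at its orange dot with about 10 N, hold a moment and see how far it sinks, let go, then do the same on the right easel. Stand the red marker upright in the middle of the ledge that sank far, then lean the painted board on the sound easel, its foot along the white line, centred, painted face away from the posts, so that it rests on both posts at about 20 degrees from upright; work gently and leave the other things alone.

Things in the scene. Friction and masses are not known exactly. Their poses are not given: they have to be found in the camera images.
- rack_a: fixed drying easel; origin at table height under mid-ledge; y runs along the ledge from grey clamp block to gauge, x away from its 2 posts (and the robot). Base 115x270x12 mm. Posts at x -42.5, y +-62 mm end in rubber balls, radius 7, centred 150 above table. Block y -132 to -108, 82 high. Gauge plate y 106 to 140, x -24 to -20, 97 high: pointer in green = sound, red = tired. Both easels look alike.
- rack_b: fixed drying easel; origin at table height under mid-ledge; y runs along the ledge from grey clamp block to gauge, x away from its 2 posts (and the robot). Base 115x270x12 mm. Posts at x -42.5, y +-62 mm end in rubber balls, radius 7, centred 150 above table. Block y -132 to -108, 82 high. Gauge plate y 106 to 140, x -24 to -20, 97 high: pointer in green = sound, red = tired. Both easels look alike.
- ledge_a_mid (a point): orange dot (radius 14 mm) at the middle of the steel ledge's top, 55 mm above the table unloaded; axes as its easel's. The ledge is a spring tongue 64 mm deep (x), 220 mm long (y), 5 mm thick, root in the grey block at y -110 mm, free tip with yellow pointer at y +110 mm. A white line along it at x = 0 marks where the board's lower back edge belongs; the posts' balls are centred 95 mm above it.
- ledge_b_mid (a point): orange dot (radius 14 mm) at the middle of the steel ledge's top, 55 mm above the table unloaded; axes as its easel's. The ledge is a spring tongue 64 mm deep (x), 220 mm long (y), 5 mm thick, root in the grey block at y -110 mm, free tip with yellow pointer at y +110 mm. A white line along it at x = 0 marks where the board's lower back edge belongs; the posts' balls are centred 95 mm above it.
- ledge_a (a joint): how far this ledge is sprung down, rad about its root: 0 unloaded, stop at 0.16. Pressed mid-way with 10 N a sound ledge goes to about 0.025 (middle sinks 3 mm, tip 5.5 mm), a tired one to about 0.11 (middle 12 mm, tip 24 mm); straight springs. Which easel is tired cannot be seen at rest and changes sides.
- ledge_b (a joint): how far this ledge is sprung down, rad about its root: 0 unloaded, stop at 0.16. Pressed mid-way with 10 N a sound ledge goes to about 0.025 (middle sinks 3 mm, tip 5.5 mm), a tired one to about 0.11 (middle 12 mm, tip 24 mm); straight springs. Which easel is tired cannot be seen at rest and changes sides.
- board_center (a point): centre of the loose wooden board, 10 mm thick (x), 170 wide (y), 160 tall (z), about 0.18 kg; x points out of its painted face (blue with flowers). Starts upright in the stand, painted face away from the robot, foot 12 mm above the table; the stand covers it up to 58 mm above the table. Pinch it across its thickness at the top edge.
- board: the same painted board, origin at the middle of its lower face
- stand: slotted wooden stand 80 x 150 mm, 58 mm high, holding the board in a 14 mm slot along its y axis; fixed, origin under its centre
- marker_center (a point): centre (30 mm up) of the loose red out-of-use marker: an upright red plate 10 mm thick (x), 80 mm wide (y), 60 mm tall, on a foot 44 x 80 x 8 mm, about 120 g; pinch the plate across its thickness near the top
- marker: the same red marker, origin under its foot
- glue: white glue bottle, 54 mm across, 130 mm tall, bystander
- paint_jar: blue paint jar, 64 mm across, 75 mm tall, bystander
- tape: roll of clear tape lying flat, 90 mm across, bystander
- brush: brush lying flat, 190 mm long, bystander
- pencil_cup: white cup of pencils, 80 mm across, 170 mm tall, bystander
- varnish: grey varnish tin, 68 mm across, 100 mm tall, bystander
Things that resemble listed ones, but are neither listed nor needed, are in the scene too. Several things look just like the marker: the one meant starts farthest from the robot's base.

How it is judged:
By the outcome, as a careful person would: the job done as asked, in the order asked, and still so for the second after the job is handed in, with the robot touching nothing.
It also fails if it takes over 72 s, if anything falls off the work surface, if the arm or the gripper's body presses on something with over 40 N, if the wrist force passes 120 N, or if a joint passes its speed limit or range.

## Working session

There is one attempt and no reset: what is moved stays moved. The work goes in short steps, Python scripts to look and compute and a tool call to move; the robot and the scene stay as the last step left them, time stands still between calls to the robot, and variables do not carry over. Pictures are saved under pics/ and viewed, at most 10 in all, crops included, and the job is handed in when it is done.

Besides the shell and the picture viewer there is one more tool, called after "Request:" by a JSON object that holds its "method" and its "body", one argument or row to a line. apply_moves: Moves the arm, as the interface text tells. Its arguments: {"type":"object","properties":{"rows":{"type":"array","items":{"type":"object","properties":{"x":{"type":"number"},"y":{"type":"number"},"z":{"type":"number"},"ax":{"type":"number"},"ay":{"type":"number"},"az":{"type":"number"},"gripper":{"type":"number"}}}},"newtons":{"type":"number"}},"required":["rows"]}

```bash
ls; mkdir -p pics; cat > h.py <<'E'
from workcell import *
import numpy as np, cv2
from scipy.spatial.transform import Rotation as R
def K(c):
    f=200/np.tan(np.radians(c["fov_y"])/2); return np.array([[f,0,c["cx"]],[0,f,c["cy"]],[0,0,1.]]),np.array([c["k1"],0,0,0,0.])
def ray(c,uv):
    k,d=K(c); p=cv2.undistortPoints(np.array([[uv]],float),k,d)[0,0]
    Rm=cv2.Rodrigues(np.array(c["rvec"],float))[0]; t=np.array(c["tvec"],float).ravel()
    o=-Rm.T@t; v=Rm.T@np.array([p[0],p[1],1]); return o,v
def onz(c,uv,z):
    o,v=ray(c,uv); return o+v*(z-o[2])/v[2]
def proj(c,P):
    k,d=K(c); return cv2.projectPoints(np.array(P,float).reshape(-1,1,3),np.array(c["rvec"],float),np.array(c["tvec"],float),k,d)[0][:,0]
def save(c,n): cv2.imwrite("pics/"+n,c["color"][:,:,::-1])
E
python3 - <<'E'
from h import *
import pickle
o=get_obs(); print({k:np.round(v,3) for k,v in o.items()})
import workcell; print([n for n in dir(workcell) if not n.startswith('_')], getattr(workcell,'tcp_to_tips',None))
for n in ["scene","top"]:
    c=camera(n); save(c,n+"0.png"); pickle.dump(c,open(n+"0.pkl","wb"))
    print(n,c["fov_y"],c["k1"],np.round(ray(c,(320,200)),3))
E
```

```text
pics
{'clock': np.float64(0.0), 'joint_pos': array([-1.16 ,  0.333, -0.065,  1.461,  0.022,  1.35 , -0.089]), 'joint_velocities': array([ 0.   , -0.   ,  0.   , -0.001,  0.   , -0.001, -0.   ]), 'tau': array([-1.0000e-03, -6.2544e+01,  4.8000e-02, -3.9161e+01,  1.6000e-02,
        1.0000e-02, -0.0000e+00]), 'position': array([0.263, 0.567, 0.242]), 'ee_rot': array([ 0.215,  0.977, -0.001, -0.   ]), 'ft_force': array([0.443, 0.804, 0.063]), 'torque': array([-0.046,  0.036, -0.002]), 'grasp_force': np.float64(0.0), 'grip_width': np.float64(1.0)}
['MotionError', 'camera', 'get_obs', 'hand_in', 'tcp_to_tips'] 0.011
scene 49.30604534118922 -0.1186612297504011 [[ 1.166  0.483  0.984]
 [-0.506 -0.42  -0.754]]
top 54.07147442741197 -0.09589948291921789 [[ 0.313 -0.004  1.119]
 [ 0.221 -0.02  -0.975]]
```

View pics/scene0.png

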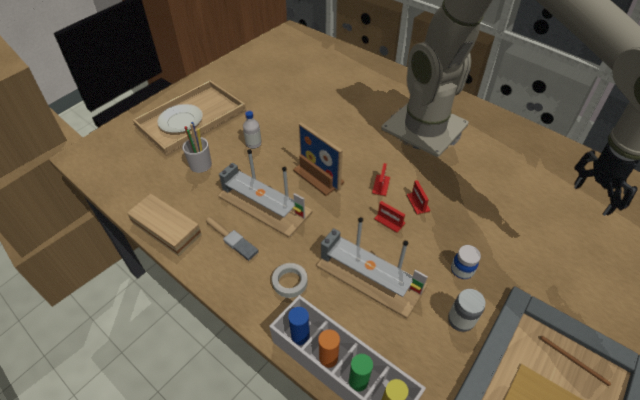

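View pics/top0.png

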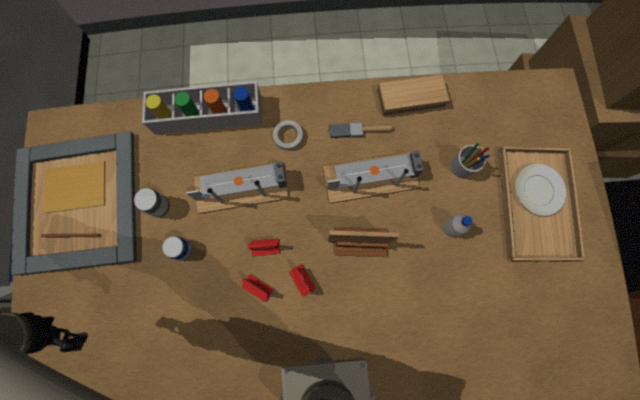

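The top view has world +y to the left. The left easel's dot is at about (238,181) and the right easel's at (375,170). Three red markers could be the one meant, at (264,247), (301,280) and (257,288). The base is at about (325,390), so the one at (264,247) looks farthest; the board's top edge is at about (364,236). I'll check this in a crop and measure it.

```bash
python3 - <<'E'
from h import *
import pickle
c=pickle.load(open("top0.pkl","rb")); im=c["color"]; hsv=cv2.cvtColor(im,cv2.COLOR_RGB2HSV)
cv2.imwrite("pics/crop1.png",cv2.resize(im[140:310,180:430,::-1],None,fx=3.2,fy=3.2,interpolation=cv2.INTER_CUBIC))
def blobs(m,z,lo,hi=1e5):
    n,l,s,ce=cv2.connectedComponentsWithStats(m.astype(np.uint8))
    for i in range(1,n):
        if lo<=s[i,4]<=hi:
            p=np.argwhere(l==i)[:,::-1]; q=np.array([onz(c,u,z)[:2] for u in p]); 
            r=cv2.minAreaRect(q.astype(np.float32)*1000); w=onz(c,ce[i],z)[:2]
            print(np.round(ce[i],1),s[i,4],"w",np.round(w,4),"d",round(np.hypot(*w),3),"rect",np.round(r[0],1),np.round(r[1],1),round(r[2],1))
H,S,V=[hsv[...,i].astype(int) for i in range(3)]
red=((H<5)|(H>174))&(S>170)&(V>90); print("red z.06"); blobs(red,.06,30)
roi=np.zeros(H.shape,bool); roi[150:215,180:430]=1
print("orange"); blobs((H>5)&(H<13)&(S>190)&(V>120)&roi,.055,8)
print("grey ledge"); blobs((S<40)&(V>120)&roi,.055,200)
print("dark balls"); blobs((V<45)&roi,.15,4,200)
roi[:]=0; roi[225:262,320:405]=1
print("board top"); blobs((H<25)&(V>140)&roi,.172,30)
print(hsv[236,364],hsv[248,360],hsv[215,360],hsv[181,238])
E
```

```text
red z.06
[263.5 243.3] 209 w [0.4452 0.1371] d 0.466 rect [445.3 138.4] [20.2 82.4] 0.2
[265.1 251.5] 144 w [0.4227 0.1341] d 0.443 rect [422.5 133. ] [14.4 73.6] 0.4
[301.7 279.9] 404 w [0.3394 0.0411] d 0.342 rect [340.7  41.3] [76.9 39.7] 23.5
[255.9 287.8] 337 w [0.3282 0.164 ] d 0.367 rect [330.8 163.9] [82.9 40. ] 54.2
orange
[374.1 169.9] 22 w [ 0.6278 -0.1864] d 0.655 rect [ 627.4 -187.7] [14.3 17.8] 85.3
grey ledge
[372.6 169.4] 1350 w [ 0.6295 -0.1825] d 0.655 rect [ 626.5 -172. ] [ 63.  241.6] 4.9
[238.3 179.9] 1361 w [0.6311 0.1999] d 0.662 rect [629.3 201.2] [ 62.9 216.5] 4.8
dark balls
[405.9 170.9] 8 w [ 0.5902 -0.2523] d 0.642 rect [ 589.9 -252.6] [5.2 5.7] 82.1
[416.6 173.8] 24 w [ 0.5803 -0.2791] d 0.644 rect [ 581. -279.] [10.8 25.7] 46.9
[359.1 178.8] 12 w [ 0.579  -0.1288] d 0.593 rect [ 578.6 -128.5] [ 5.2 10.7] 83.8
[256.6 182.6] 13 w [0.5913 0.1346] d 0.606 rect [591.6 134.9] [7.8 8.2] 87.3
[282.4 183.8] 36 w [0.5825 0.0685] d 0.587 rect [582.2  68.6] [13.6 17.1] 6.9
[209.7 190.5] 12 w [0.5808 0.257 ] d 0.635 rect [580.7 257.4] [7.8 8.3] 88.9
board top
[362.8 233.1] 214 w [ 0.4358 -0.1202] d 0.452 rect [ 435.2 -123.3] [166.    9.2] 82.7
[ 14 114  76] [ 14 165 102] [ 16 118 123] [ 13 178 168]
```

View pics/crop1.png

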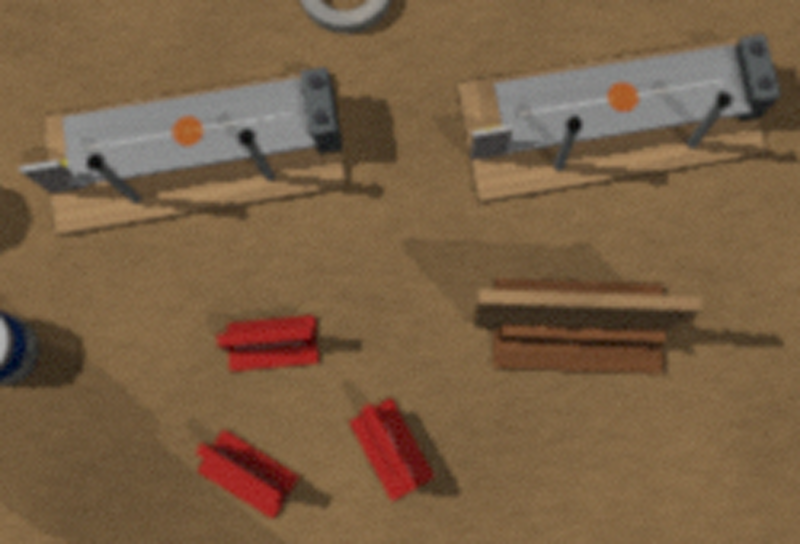

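The crop shows the left easel's dot at crop (188,131) and the right easel's at (623,97). The farthest marker is at crop (270,340), 0.44–0.47 m from the base against 0.34 and 0.37 for the other two. Next I'll plan the approach to the left dot.

```bash
cat >> h.py <<'E'
def down(deg,tilt=0):
    """tool y along world heading deg, tool z down, then tilted so that tool z leans to +y by tilt deg"""
    a=np.radians(deg); y=np.array([np.cos(a),np.sin(a),0]); z=np.array([0,0,-1.]); x=np.cross(y,z)
    return R.from_matrix(np.c_[x,y,z])*R.from_rotvec([-np.radians(tilt),0,0])
def plan(*legs,start=None):
    """legs: (pos, rot, n rows)"""
    if start is None:
        o=get_obs(); p,r=np.array(o["position"]),R.from_quat(o["ee_rot"])
    else: p,r=start
    for P,T,n in legs:
        for i in range(n):
            d=np.round(r.inv().apply((np.array(P)-p)/(n-i))*1000,1); w=np.round((r.inv()*T).as_rotvec(degrees=True)/(n-i),1)
            print(d,w,"!!" if np.linalg.norm(d)>41.7 or np.linalg.norm(w)>7.16 else "")
            p=p+r.apply(d/1000); r=r*R.from_rotvec(w,degrees=True)
        print("--",np.round(p,4))
LEFT=np.array([.629,.1995]);RIGHT=np.array([.6273,-.1867])
E
python3 - <<'E'
from h import *
plan(([*LEFT,.24],down(4.9),14),([*LEFT,.075],down(4.9),5))
E
```

```text
[-34.8 -12.8   0.1] [-0.   0.   4.3] 
[-35.6 -10.2   0.1] [-0.   0.   4.3] 
[-36.3  -7.5   0.1] [-0.   0.   4.3] 
[-36.8  -4.7   0.1] [-0.   0.   4.3] 
[-37.   -1.9   0.1] [-0.   0.   4.3] 
[-37.    0.8   0.2] [-0.   0.   4.3] 
[-36.9   3.6   0.1] [-0.   0.   4.3] 
[-36.5   6.4   0.2] [-0.   0.   4.3] 
[-35.9   9.1   0.1] [-0.   0.   4.3] 
[-35.2  11.7   0.2] [-0.   0.   4.3] 
[-34.2  14.4   0.1] [-0.   0.   4.3] 
[-33.   16.9   0.2] [-0.   0.   4.3] 
[-31.6  19.3   0.1] [-0.   0.   4.3] 
[-30.1  21.6   0.2] [-0.   0.1  4.3] 
-- [0.629  0.1995 0.24  ]
[-0.  0. 33.] [-0. -0.  0.] 
[-0.  0. 33.] [-0. -0.  0.] 
[-0.  0. 33.] [-0. -0.  0.] 
[-0.1  0.  33. ] [-0. -0.  0.] 
[-0.   0.1 33. ] [-0. -0.  0.] 
-- [0.629  0.1995 0.075 ]
```

Request:
{"method": "apply_moves", "body": {
  "rows": [
    {"x": -35, "y": -13, "az": 4.3, "gripper": 1},
    {"x": -35.5, "y": -10, "az": 4.3, "gripper": 1},
    {"x": -36.5, "y": -7.5, "az": 4.3, "gripper": 1},
    {"x": -37, "y": -4.5, "az": 4.3, "gripper": 1},
    {"x": -37, "y": -2, "az": 4.3, "gripper": 1}
  ]
}}

```text
invalid input at $.rows[0]: expected keys x, y, z, ax, ay, az, gripper
```

Request:
{"method": "apply_moves", "body": {
  "rows": [
    {"x": -37, "y": 1, "az": 4.3, "gripper": 1},
    {"x": -37, "y": 3.5, "az": 4.3, "gripper": 1},
    {"x": -36.5, "y": 6.5, "az": 4.3, "gripper": 1},
    {"x": -36, "y": 9, "az": 4.3, "gripper": 1},
    {"x": -35, "y": 11.5, "az": 4.3, "gripper": 1}
  ]
}}

```text
invalid input at $.rows[0]: expected keys x, y, z, ax, ay, az, gripper
```

Request:
{"method": "apply_moves", "body": {
  "rows": [
    {"x": -34, "y": 14.5, "az": 4.3, "gripper": 1},
    {"x": -33, "y": 17, "az": 4.3, "gripper": 1},
    {"x": -31.5, "y": 19.5, "az": 4.3, "gripper": 1},
    {"x": -30, "y": 21.5, "az": 4.3, "gripper": 1},
    {"gripper": 1}
  ]
}}

```text
invalid input at $.rows[0]: expected keys x, y, z, ax, ay, az, gripper
```

```bash
python3 - <<'E'
from h import *
c=camera("wrist"); save(c,"w1.png"); o=get_obs(); print(o["position"],o["ft_force"],o["clock"],o["grip_width"])
plan(([*LEFT,.075],down(4.9),5))
print(proj(c,[[*LEFT,.055]]))
hsv=cv2.cvtColor(c["color"],cv2.COLOR_RGB2HSV); m=(hsv[...,0]>5)&(hsv[...,0]<14)&(hsv[...,1]>170)&(hsv[...,2]>100)
n,l,s,ce=cv2.connectedComponentsWithStats(m.astype(np.uint8))
for i in range(1,n):
    if s[i,4]>80: print(s[i],onz(c,ce[i],.055))
E
```

```text
[0.26257631 0.56689941 0.24171792] [-0.14887123 -0.21624587 -0.15175419] 0.15 1.0007616493903133
[-97.4 -35.8  33.4] [-0.  0. 12.] !!
[-102.7  -14.8   33.4] [-0.   0.  12.1] !!
[-103.5    7.    33.4] [-0.  0. 12.] !!
[-99.8  28.4  33.4] [-0.   0.  12.1] !!
[-91.7  48.7  33.3] [-0.  0. 12.] !!
-- [0.629  0.1994 0.075 ]
[[218.52517879 451.33203871]]
```

View pics/w1.png

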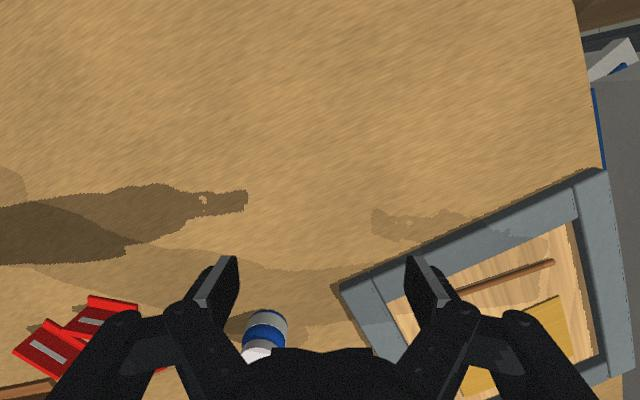

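The moves were refused because every row needs all its keys, so the wrist picture only shows the start view with the fingers at (215,285) and (430,285). I'll send them again in full.

Request:
{"method": "apply_moves", "body": {
  "rows": [
    {"x": -35, "y": -13, "z": 0, "ax": 0, "ay": 0, "az": 4.3, "gripper": 1},
    {"x": -35.5, "y": -10, "z": 0, "ax": 0, "ay": 0, "az": 4.3, "gripper": 1},
    {"x": -36.5, "y": -7.5, "z": 0, "ax": 0, "ay": 0, "az": 4.3, "gripper": 1},
    {"x": -37, "y": -4.5, "z": 0, "ax": 0, "ay": 0, "az": 4.3, "gripper": 1},
    {"x": -37, "y": -2, "z": 0, "ax": 0, "ay": 0, "az": 4.3, "gripper": 1}
  ]
}}

```text
clock: 0.57
position: [0.3951, 0.4342, 0.2422]
ee_rot: [0.395, 0.919, -0.0, -0.0]
ft_force: [0.2, 0.9, 0.1]
grip_width: 0.3
grasp_force: 0.0
```

Request:
{"method": "apply_moves", "body": {
  "rows": [
    {"x": -37, "y": 1, "z": 0, "ax": 0, "ay": 0, "az": 4.3, "gripper": 1},
    {"x": -37, "y": 3.5, "z": 0, "ax": 0, "ay": 0, "az": 4.3, "gripper": 1},
    {"x": -36.5, "y": 6.5, "z": 0, "ax": 0, "ay": 0, "az": 4.3, "gripper": 1},
    {"x": -36, "y": 9, "z": 0, "ax": 0, "ay": 0, "az": 4.3, "gripper": 1},
    {"x": -35, "y": 11.5, "z": 0, "ax": 0, "ay": 0, "az": 4.3, "gripper": 1}
  ]
}}

```text
clock: 0.98
position: [0.5258, 0.3029, 0.2422]
ee_rot: [0.56, 0.829, -0.0, -0.0]
ft_force: [-0.2, 0.1, 0.0]
grip_width: 0.004
grasp_force: 0.0
```

Request:
{"method": "apply_moves", "body": {
  "rows": [
    {"x": -34, "y": 14.5, "z": 0, "ax": 0, "ay": 0, "az": 4.3, "gripper": 1},
    {"x": -33, "y": 17, "z": 0, "ax": 0, "ay": 0, "az": 4.3, "gripper": 1},
    {"x": -31.5, "y": 19.5, "z": 0, "ax": 0, "ay": 0, "az": 4.3, "gripper": 1},
    {"x": -30, "y": 21.5, "z": 0, "ax": 0, "ay": 0, "az": 4.3, "gripper": 1},
    {"x": 0, "y": 0, "z": 0, "ax": 0, "ay": 0, "az": 0, "gripper": 1}
  ]
}}

```text
clock: 1.4
position: [0.6337, 0.1916, 0.2417]
ee_rot: [0.681, 0.732, -0.001, 0.002]
ft_force: [0.6, -1.0, 1.1]
grip_width: 0.003
grasp_force: 0.0
```

```bash
python3 - <<'E'
from h import *
c=camera("wrist"); save(c,"w1.png"); o=get_obs(); print(o["position"],o["ft_force"],o["clock"],o["grip_width"])
plan(([*LEFT,.075],down(4.9),5))
print(proj(c,[[*LEFT,.055]]))
hsv=cv2.cvtColor(c["color"],cv2.COLOR_RGB2HSV); m=(hsv[...,0]>5)&(hsv[...,0]<14)&(hsv[...,1]>190)&(hsv[...,2]>100)
n,l,s,ce=cv2.connectedComponentsWithStats(m.astype(np.uint8))
for i in range(1,n):
    if s[i,4]>80: print(s[i],onz(c,ce[i],.055))
E
```

```text
[0.63184899 0.19517175 0.24163749] [0.75151571 0.17520873 0.7949384 ] 1.45 0.0010249109676453763
[ 1.  -0.5 33.3] [-0.   0.  -0.1] 
[ 1.  -0.5 33.3] [-0.   0.  -0.1] 
[ 1.  -0.5 33.3] [-0.   0.1 -0.1] 
[ 0.9 -0.5 33.4] [-0.   0.  -0.1] 
[ 1.  -0.5 33.3] [-0.   0.1 -0. ] 
-- [0.629  0.1995 0.075 ]
[[317.9144987  171.55945536]]
[526 116  17  16  90] [0.86099775 0.2714073  0.055     ]
[538 117  23  16 104] [0.87789003 0.27382741 0.055     ]
```

Request:
{"method": "apply_moves", "body": {
  "rows": [
    {"x": 0, "y": 0, "z": 40, "ax": 0, "ay": 0, "az": 0, "gripper": 1},
    {"x": 0, "y": 0, "z": 40, "ax": 0, "ay": 0, "az": 0, "gripper": 1},
    {"x": 0, "y": 0, "z": 40, "ax": 0, "ay": 0, "az": 0, "gripper": 1},
    {"x": 0, "y": 0, "z": 30, "ax": 0, "ay": 0, "az": 0, "gripper": 1},
    {"x": 0, "y": 0, "z": 16, "ax": 0, "ay": 0, "az": 0, "gripper": 1}
  ]
}}

```text
clock: 1.87
position: [0.6267, 0.2007, 0.0715]
ee_rot: [0.675, 0.738, -0.003, -0.002]
ft_force: [0.1, -0.1, 0.3]
grip_width: -0.003
grasp_force: 0.0
```

Request:
{"method": "apply_moves", "body": {
  "rows": [
    {"x": 0, "y": 0, "z": 0, "ax": 0, "ay": 0, "az": 0, "gripper": 1},
    {"x": 0, "y": 0, "z": 0, "ax": 0, "ay": 0, "az": 0, "gripper": 1}
  ]
}}

```text
clock: 2.03
position: [0.629, 0.2009, 0.076]
ee_rot: [0.675, 0.737, -0.001, -0.001]
ft_force: [0.7, -0.6, 0.9]
grip_width: -0.0
grasp_force: 0.0
```

Request:
{"method": "apply_moves", "body": {
  "rows": [
    {"x": 0, "y": 0, "z": 4, "ax": 0, "ay": 0, "az": 0, "gripper": 1},
    {"x": 0, "y": 0, "z": 4, "ax": 0, "ay": 0, "az": 0, "gripper": 1},
    {"x": 0, "y": 0, "z": 3, "ax": 0, "ay": 0, "az": 0, "gripper": 1},
    {"x": 0, "y": 0, "z": 2, "ax": 0, "ay": 0, "az": 0, "gripper": 1},
    {"x": 0, "y": 0, "z": 0, "ax": 0, "ay": 0, "az": 0, "gripper": 1}
  ]
}}

```text
clock: 2.45
position: [0.6304, 0.2005, 0.0644]
ee_rot: [0.676, 0.737, 0.001, 0.0]
ft_force: [-0.7, -0.2, 6.3]
grip_width: 0.002
grasp_force: 3.4
```

Request:
{"method": "apply_moves", "body": {
  "rows": [
    {"x": 0, "y": 0, "z": 0, "ax": 0, "ay": 0, "az": 0, "gripper": 1},
    {"x": 0, "y": 0, "z": 0, "ax": 0, "ay": 0, "az": 0, "gripper": 1}
  ]
}}

```text
clock: 2.62
position: [0.6304, 0.2006, 0.0646]
ee_rot: [0.676, 0.737, 0.001, 0.0]
ft_force: [-0.5, -0.3, 5.6]
grip_width: -0.001
grasp_force: 3.0
```

Request:
{"method": "apply_moves", "body": {
  "rows": [
    {"x": 0, "y": 0, "z": 1.7, "ax": 0, "ay": 0, "az": 0, "gripper": 1},
    {"x": 0, "y": 0, "z": 0, "ax": 0, "ay": 0, "az": 0, "gripper": 1},
    {"x": 0, "y": 0, "z": 0, "ax": 0, "ay": 0, "az": 0, "gripper": 1}
  ]
}}

```text
clock: 2.87
position: [0.6304, 0.2005, 0.0634]
ee_rot: [0.676, 0.737, 0.001, 0.0]
ft_force: [-2.5, -0.3, 10.5]
grip_width: 0.003
grasp_force: 5.3
```

Request:
{"method": "apply_moves", "body": {
  "rows": [
    {"x": 0, "y": 0, "z": 0, "ax": 0, "ay": 0, "az": 0, "gripper": 1},
    {"x": 0, "y": 0, "z": 0, "ax": 0, "ay": 0, "az": 0, "gripper": 1},
    {"x": 0, "y": 0, "z": 0, "ax": 0, "ay": 0, "az": 0, "gripper": 1},
    {"x": 0, "y": 0, "z": 0, "ax": 0, "ay": 0, "az": 0, "gripper": 1},
    {"x": 0, "y": 0, "z": 0, "ax": 0, "ay": 0, "az": 0, "gripper": 1}
  ]
}}

```text
clock: 3.28
position: [0.6304, 0.2005, 0.0634]
ee_rot: [0.676, 0.737, 0.001, 0.0]
ft_force: [-4.0, -0.6, 10.3]
grip_width: -0.001
grasp_force: 5.2
```

```bash
python3 - <<'E'
from h import *
o=get_obs(); print(o["position"],o["ft_force"],o["clock"])
c=camera("scene"); cv2.imwrite("pics/s2.png",cv2.resize(c["color"][200:320,310:450,::-1],None,fx=4,fy=4,interpolation=cv2.INTER_CUBIC))
p,r=np.array([*LEFT,.24]),down(4.9)
plan(([*RIGHT,.24],r,11),([*RIGHT,.076],r,5),start=(p,r))
E
```

```text
[0.63041999 0.20052665 0.06344503] [-3.99809462 -0.60607514 10.32846935] 3.2833
[-35.   -3.2   0. ] [0. 0. 0.] 
[-35.   -3.1   0. ] [0. 0. 0.] 
[-35.   -3.2   0. ] [0. 0. 0.] 
[-35.   -3.1   0. ] [0. 0. 0.] 
[-34.9  -3.2   0. ] [0. 0. 0.] 
[-35.   -3.1   0. ] [0. 0. 0.] 
[-34.9  -3.2   0. ] [0. 0. 0.] 
[-35.   -3.1   0. ] [0. 0. 0.] 
[-34.9  -3.2   0. ] [0. 0. 0.] 
[-35.   -3.1   0. ] [0. 0. 0.] 
[-34.9  -3.2   0. ] [0. 0. 0.] 
-- [ 0.6273 -0.1867  0.24  ]
[-0.   0.  32.8] [0. 0. 0.] 
[-0.   0.  32.8] [0. 0. 0.] 
[-0.   0.  32.8] [0. 0. 0.] 
[-0.   0.  32.8] [0. 0. 0.] 
[-0.   0.  32.8] [0. 0. 0.] 
-- [ 0.6273 -0.1867  0.076 ]
```

View pics/s2.png

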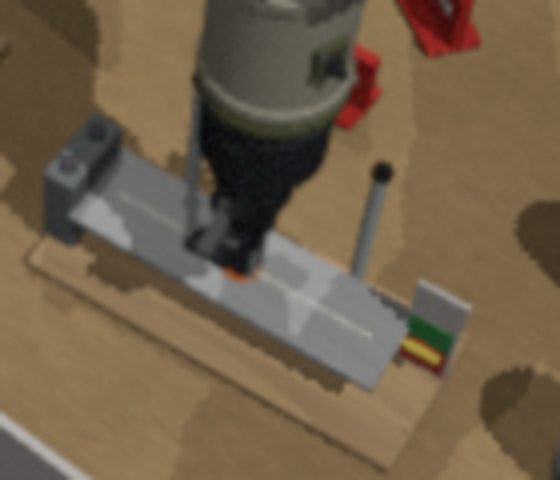

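The crop shows the yellow pointer at (422,348), near the green/red boundary, with the fingertips on the dot at (238,272). Force rises about 4 N/mm and the ledge sank about 2.6 mm at 10.3 N, so the left ledge is sound. Now lift and move to the right easel.

Request:
{"method": "apply_moves", "body": {
  "rows": [
    {"x": 0, "y": 0, "z": -10, "ax": 0, "ay": 0, "az": 0, "gripper": 1},
    {"x": 0, "y": 0, "z": -40, "ax": 0, "ay": 0, "az": 0, "gripper": 1},
    {"x": 0, "y": 0, "z": -40, "ax": 0, "ay": 0, "az": 0, "gripper": 1},
    {"x": 0, "y": 0, "z": -40, "ax": 0, "ay": 0, "az": 0, "gripper": 1},
    {"x": 0, "y": 0, "z": -40, "ax": 0, "ay": 0, "az": 0, "gripper": 1}
  ]
}}

```text
clock: 3.75
position: [0.6294, 0.1998, 0.2343]
ee_rot: [0.676, 0.737, 0.0, 0.0]
ft_force: [0.3, 0.7, 0.7]
grip_width: -0.002
grasp_force: 0.0
```

Request:
{"method": "apply_moves", "body": {
  "rows": [
    {"x": -35, "y": -3, "z": 0, "ax": 0, "ay": 0, "az": 0, "gripper": 1},
    {"x": -35, "y": -3, "z": 0, "ax": 0, "ay": 0, "az": 0, "gripper": 1},
    {"x": -35, "y": -3, "z": 0, "ax": 0, "ay": 0, "az": 0, "gripper": 1},
    {"x": -35, "y": -3, "z": 0, "ax": 0, "ay": 0, "az": 0, "gripper": 1},
    {"x": -35, "y": -3, "z": 0, "ax": 0, "ay": 0, "az": 0, "gripper": 1}
  ]
}}

```text
clock: 4.17
position: [0.6296, 0.0228, 0.2325]
ee_rot: [0.676, 0.737, 0.0, 0.0]
ft_force: [1.0, -0.4, 0.3]
grip_width: 0.001
grasp_force: 0.0
```

Request:
{"method": "apply_moves", "body": {
  "rows": [
    {"x": -35, "y": -3, "z": 0, "ax": 0, "ay": 0, "az": 0, "gripper": 1},
    {"x": -35, "y": -3, "z": 0, "ax": 0, "ay": 0, "az": 0, "gripper": 1},
    {"x": -35, "y": -3, "z": 0, "ax": 0, "ay": 0, "az": 0, "gripper": 1},
    {"x": -35, "y": -3, "z": 0, "ax": 0, "ay": 0, "az": 0, "gripper": 1},
    {"x": -35, "y": -3, "z": 0, "ax": 0, "ay": 0, "az": 0, "gripper": 1}
  ]
}}

```text
clock: 4.58
position: [0.6297, -0.1528, 0.2324]
ee_rot: [0.676, 0.737, 0.0, 0.0]
ft_force: [0.9, -0.2, 0.3]
grip_width: -0.0
grasp_force: 0.0
```

Request:
{"method": "apply_moves", "body": {
  "rows": [
    {"x": -35, "y": -3, "z": 0, "ax": 0, "ay": 0, "az": 0, "gripper": 1},
    {"x": 0, "y": 0, "z": 0, "ax": 0, "ay": 0, "az": 0, "gripper": 1},
    {"x": 0, "y": 0, "z": 0, "ax": 0, "ay": 0, "az": 0, "gripper": 1},
    {"x": 0, "y": 0, "z": 0, "ax": 0, "ay": 0, "az": 0, "gripper": 1}
  ]
}}

```text
clock: 4.92
position: [0.6301, -0.1857, 0.2319]
ee_rot: [0.676, 0.737, 0.0, -0.0]
ft_force: [0.4, 0.3, -0.4]
grip_width: -0.001
grasp_force: 0.0
```

```bash
python3 - <<'E'
from h import *
plan(([*RIGHT,.076],down(4.9),5))
E
```

```text
[-0.2 -0.6 31.2] [ 0. -0.  0.] 
[-0.2 -0.6 31.2] [ 0. -0.  0.] 
[-0.2 -0.6 31.2] [ 0. -0.  0.] 
[-0.1 -0.6 31.1] [ 0. -0.  0.] 
[-0.2 -0.6 31.2] [ 0.  -0.   0.1] 
-- [ 0.6273 -0.1867  0.076 ]
```

Request:
{"method": "apply_moves", "body": {
  "rows": [
    {"x": 0, "y": -2.5, "z": 40, "ax": 0, "ay": 0, "az": 0, "gripper": 1},
    {"x": -1, "y": 0, "z": 40, "ax": 0, "ay": 0, "az": 0, "gripper": 1},
    {"x": 0, "y": 0, "z": 40, "ax": 0, "ay": 0, "az": 0, "gripper": 1},
    {"x": 0, "y": 0, "z": 28, "ax": 0, "ay": 0, "az": 0, "gripper": 1},
    {"x": 0, "y": 0, "z": 8, "ax": 0, "ay": 0, "az": 0, "gripper": 1}
  ]
}}

```text
clock: 5.33
position: [0.6254, -0.1842, 0.0705]
ee_rot: [0.675, 0.738, -0.001, -0.003]
ft_force: [-0.0, 0.5, -0.6]
grip_width: -0.002
grasp_force: 0.0
```

Request:
{"method": "apply_moves", "body": {
  "rows": [
    {"x": 0, "y": 0, "z": 0, "ax": 0, "ay": 0, "az": 0, "gripper": 1},
    {"x": 0, "y": 0, "z": 4, "ax": 0, "ay": 0, "az": 0, "gripper": 1},
    {"x": 0, "y": 0, "z": 4, "ax": 0, "ay": 0, "az": 0, "gripper": 1},
    {"x": 0, "y": 0, "z": 4, "ax": 0, "ay": 0, "az": 0, "gripper": 1},
    {"x": 0, "y": 0, "z": 0, "ax": 0, "ay": 0, "az": 0, "gripper": 1}
  ]
}}

```text
clock: 5.75
position: [0.6285, -0.1875, 0.0645]
ee_rot: [0.676, 0.737, 0.001, 0.001]
ft_force: [1.5, 0.2, 1.0]
grip_width: -0.002
grasp_force: 0.7
```

Request:
{"method": "apply_moves", "body": {
  "rows": [
    {"x": 0, "y": 0, "z": 0, "ax": 0, "ay": 0, "az": 0, "gripper": 1},
    {"x": 0, "y": 0, "z": 0, "ax": 0, "ay": 0, "az": 0, "gripper": 1}
  ]
}}

```text
clock: 5.92
position: [0.6283, -0.1875, 0.0645]
ee_rot: [0.676, 0.737, 0.001, 0.001]
ft_force: [0.8, 0.5, 2.1]
grip_width: -0.0
grasp_force: 0.9
```

Request:
{"method": "apply_moves", "body": {
  "rows": [
    {"x": 0, "y": 0, "z": 3, "ax": 0, "ay": 0, "az": 0, "gripper": 1},
    {"x": 0, "y": 0, "z": 3, "ax": 0, "ay": 0, "az": 0, "gripper": 1},
    {"x": 0, "y": 0, "z": 2, "ax": 0, "ay": 0, "az": 0, "gripper": 1},
    {"x": 0, "y": 0, "z": 0, "ax": 0, "ay": 0, "az": 0, "gripper": 1},
    {"x": 0, "y": 0, "z": 0, "ax": 0, "ay": 0, "az": 0, "gripper": 1}
  ]
}}

```text
clock: 6.33
position: [0.6284, -0.1879, 0.0567]
ee_rot: [0.676, 0.737, 0.001, 0.001]
ft_force: [-1.3, 1.0, 9.1]
grip_width: 0.005
grasp_force: 4.3
```

Request:
{"method": "apply_moves", "body": {
  "rows": [
    {"x": 0, "y": 0, "z": 1, "ax": 0, "ay": 0, "az": 0, "gripper": 1},
    {"x": 0, "y": 0, "z": 0, "ax": 0, "ay": 0, "az": 0, "gripper": 1},
    {"x": 0, "y": 0, "z": 0, "ax": 0, "ay": 0, "az": 0, "gripper": 1},
    {"x": 0, "y": 0, "z": 0, "ax": 0, "ay": 0, "az": 0, "gripper": 1},
    {"x": 0, "y": 0, "z": 0, "ax": 0, "ay": 0, "az": 0, "gripper": 1}
  ]
}}

```text
clock: 6.75
position: [0.6284, -0.188, 0.056]
ee_rot: [0.676, 0.737, 0.001, 0.001]
ft_force: [-0.6, 0.2, 10.1]
grip_width: -0.0
grasp_force: 4.7
```

Request:
{"method": "apply_moves", "body": {
  "rows": [
    {"x": 0, "y": 0, "z": 0, "ax": 0, "ay": 0, "az": 0, "gripper": 1},
    {"x": 0, "y": 0, "z": 0, "ax": 0, "ay": 0, "az": 0, "gripper": 1},
    {"x": 0, "y": 0, "z": 0, "ax": 0, "ay": 0, "az": 0, "gripper": 1}
  ]
}}

```text
clock: 7.0
position: [0.6284, -0.188, 0.056]
ee_rot: [0.676, 0.737, 0.001, 0.001]
ft_force: [-1.0, 0.2, 9.6]
grip_width: 0.005
grasp_force: 4.7
```

```bash
python3 - <<'E'
from h import *
import pickle
c=pickle.load(open("top0.pkl","rb")); im=c["color"]
# refine marker: separate the two red strips, fit lines at edges
hsv=cv2.cvtColor(im,cv2.COLOR_RGB2HSV); m=(((hsv[...,0]<5)|(hsv[...,0]>174))&(hsv[...,1]>150)&(hsv[...,2]>50)); m[:225]=0;m[262:]=0;m[:,:240]=0;m[:,288:]=0
for y in range(234,262): print(y,''.join('%4d'%(im[y,x,0]) if m[y,x] else '   .' for x in range(244,286,2)))
E
```

```text
234    .   .   .   .   .   .   .   .   .   .   .   .   .   .   .   .   .   .   .   .   .
235    .   .   .   .   .   .   .   .   .   .   .   .   .   .   .   .   .   .   .   .   .
236    .   .   .   .   .   .   .   .   .   .   .   .   .   .   .   .   .   .   .   .   .
237    .   .   .   .   .   .   .   .   .   .   .   .   .   .   .   .   .   .   .   .   .
238    .   .   .   .   .   .   .   .   .   .   .   .   .   .   .   .   .   .   .   .   .
239    .   .   .   .   .   .   .   .   .   .   .   .   . 127 133 141 151   .   .   .   .
240    .   .   .   .   .   .   . 124 133 135 137 134 135 139 140 143 157 108   .   .   .
241    .   .   .   . 131 136 137 136 138 140 143 141 145 141 144 142 153 106   .   .   .
242    .   .   .   . 143 141 144 142 144 144 143 142 141 151 149 153 147  93   .   .   .
243    .   .   .   . 145 147 143 147 152 146 155 156 158 158 159 159 150   .   .   .   .
244    .   .   . 135 151 156 159 156 157 159 158 160 161 159 160 159 144   .   .   .   .
245    .   . 148 159 160 160 157 160 160 157 158 154 150 147 142 142 124   .   .   .   .
246    .   . 156 163 160 160 150
[... 691 characters left out ...]
.   .   . 156 161 157 151 147 142 141   .   .   .   .   .   .   .   .   .   .
255    .   .   .   .   . 138 141   .   .   .   .   .   .   .   .   .   .   .   .   .   .
256    .   .   .   .   .   .   .   .   .   .   .   .   .   .   .   .   .   .   .   .   .
257    .   .   .   .   .   .   .   .   .   .   .   .   .   .   .   .   .   .   .   .   .
258    .   .   .   .   .   .   .   .   .   .   .   .   .   .   .   .   .   .   .   .   .
259    .   .   .   .   .   .   .   .   .   .   .   .   .   .   .   .   .   .   .   .   .
260    .   .   .   .   .   .   .   .   .   .   .   .   .   .   .   .   .   .   .   .   .
261    .   .   .   .   .   .   .   .   .   .   .   .   .   .   .   .   .   .   .   .   .
```

At about 10 N the right ledge sank about 10 mm, so the right easel is the tired one. Next, lift and go to the marker.

Request:
{"method": "apply_moves", "body": {
  "rows": [
    {"x": 0, "y": 0, "z": -10, "ax": 0, "ay": 0, "az": 0, "gripper": 1},
    {"x": 0, "y": 0, "z": -40, "ax": 0, "ay": 0, "az": 0, "gripper": 1},
    {"x": 0, "y": 0, "z": -40, "ax": 0, "ay": 0, "az": 0, "gripper": 1},
    {"x": 0, "y": 0, "z": -40, "ax": 0, "ay": 0, "az": 0, "gripper": 1},
    {"x": 0, "y": 0, "z": -40, "ax": 0, "ay": 0, "az": 0, "gripper": 0}
  ]
}}

```text
clock: 7.42
position: [0.6269, -0.1876, 0.2267]
ee_rot: [0.676, 0.737, -0.0, -0.0]
ft_force: [1.2, -0.6, -0.6]
grip_width: 0.129
grasp_force: 0.0
```

```bash
python3 - <<'E'
from h import *
import pickle
c=pickle.load(open("top0.pkl","rb"))
a,b=onz(c,(248.2,245.6),.06),onz(c,(276.5,243.2),.06); f1,f2=onz(c,(251,254.8),.008),onz(c,(278,252.8),.008)
print(a,b,f1,f2)
d=(a-b)[:2]; h=np.degrees(np.arctan2(-d[0],d[1])); d2=(f1-f2)[:2]; print("yaw",h,np.degrees(np.arctan2(-d2[0],d2[1])))
C=(a+b)[:2]/2; print(C,(f1+f2)/2+[.022,0,0])
plan(([*C,.22],down(h),10),([*C,.14],down(h),2))
E
```

```text
[0.44217955 0.1790351  0.06      ] [0.44251151 0.10182004 0.06      ] [0.42182045 0.18128747 0.008     ] [0.42135698 0.10445122 0.008     ]
yaw 0.2463241645764066 -0.3455964825206837
[0.44234553 0.14042757] [0.44358871 0.14286934 0.008     ]
[ 34.3 -15.6   0.7] [-0.  -0.   0.5] 
[ 34.1 -15.9   0.7] [-0.  -0.   0.5] 
[ 34.  -16.2   0.7] [-0.  -0.   0.5] 
[ 33.8 -16.5   0.7] [-0.  -0.   0.5] 
[ 33.7 -16.7   0.7] [-0.  -0.   0.4] 
[ 33.6 -17.    0.7] [-0.  -0.   0.5] 
[ 33.4 -17.3   0.7] [-0.  -0.   0.4] 
[ 33.3 -17.5   0.7] [-0.  -0.   0.5] 
[ 33.2 -17.8   0.6] [-0.  -0.   0.4] 
[ 33.1 -18.    0.7] [-0.  -0.   0.5] 
-- [0.4423 0.1405 0.22  ]
[-0.  0. 40.] [-0. -0. -0.] 
[-0.   0.1 40. ] [-0. -0. -0.] 
-- [0.4424 0.1405 0.14  ]
```

Request:
{"method": "apply_moves", "body": {
  "rows": [
    {"x": 34, "y": -15.5, "z": 0, "ax": 0, "ay": 0, "az": 0.5, "gripper": 0},
    {"x": 34, "y": -16, "z": 0, "ax": 0, "ay": 0, "az": 0.5, "gripper": 0},
    {"x": 34, "y": -16, "z": 0, "ax": 0, "ay": 0, "az": 0.5, "gripper": 0},
    {"x": 34, "y": -16.5, "z": 0, "ax": 0, "ay": 0, "az": 0.5, "gripper": 0},
    {"x": 33.5, "y": -16.5, "z": 0, "ax": 0, "ay": 0, "az": 0.5, "gripper": 0}
  ]
}}

```text
clock: 7.83
position: [0.5342, -0.0227, 0.2248]
ee_rot: [0.692, 0.722, -0.0, -0.0]
ft_force: [1.7, 1.1, 0.8]
grip_width: 0.844
grasp_force: 0.0
```

Request:
{"method": "apply_moves", "body": {
  "rows": [
    {"x": 33.5, "y": -17, "z": 0, "ax": 0, "ay": 0, "az": 0.5, "gripper": 0},
    {"x": 33.5, "y": -17.5, "z": 0, "ax": 0, "ay": 0, "az": 0.5, "gripper": 0},
    {"x": 33.5, "y": -17.5, "z": 0, "ax": 0, "ay": 0, "az": 0.5, "gripper": 0},
    {"x": 33, "y": -18, "z": 0, "ax": 0, "ay": 0, "az": 0.5, "gripper": 0},
    {"x": 33, "y": -18, "z": 0, "ax": 0, "ay": 0, "az": 0.2, "gripper": 0}
  ]
}}

```text
clock: 8.25
position: [0.442, 0.1413, 0.225]
ee_rot: [0.706, 0.708, 0.0, 0.0]
ft_force: [-0.2, 0.7, 0.2]
grip_width: 0.998
grasp_force: 0.0
```

Request:
{"method": "apply_moves", "body": {
  "rows": [
    {"x": 0, "y": 0, "z": 30, "ax": 0, "ay": 0, "az": 0, "gripper": 0},
    {"x": 0, "y": 0, "z": 30, "ax": 0, "ay": 0, "az": 0, "gripper": 0},
    {"x": 0, "y": 0, "z": 0, "ax": 0, "ay": 0, "az": 0, "gripper": 0},
    {"x": 0, "y": 0, "z": 0, "ax": 0, "ay": 0, "az": 0, "gripper": 0},
    {"x": 0, "y": 0, "z": 0, "ax": 0, "ay": 0, "az": 0, "gripper": 0}
  ]
}}

```text
clock: 8.67
position: [0.4442, 0.14, 0.1661]
ee_rot: [0.706, 0.708, 0.0, 0.0]
ft_force: [0.8, -1.4, 0.7]
grip_width: 0.998
grasp_force: 0.0
```

```bash
python3 - <<'E'
from h import *
import pickle
c=camera("wrist"); save(c,"w2.png"); pickle.dump(c,open("w2.pkl","wb")); o=get_obs(); print(o["position"],o["clock"],o["ee_rot"])
y=R.from_quat(o["ee_rot"]).as_matrix()[:,1]; print("heading",np.degrees(np.arctan2(y[1],y[0])))
print(proj(c,[[.442,.1404,.06],[.442,.18,.06],[.442,.10,.06],o["position"]]))
E
```

```text
[0.44449302 0.14018244 0.16644266] 8.7167 [7.05983037e-01 7.08227917e-01 1.02907408e-03 3.32248024e-04]
heading 0.18184515554400466
[[319.43248206 202.25414172]
 [319.50212475 156.72075073]
 [319.37242236 244.25473665]
 [323.31830117 268.96248711]]
```

View pics/w2.png

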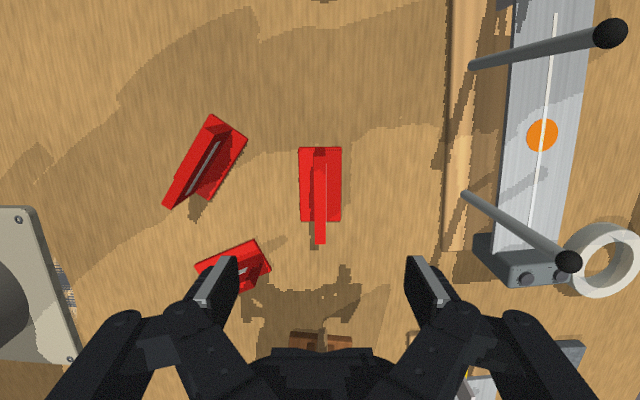

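The wrist view shows the target marker upright at (319,200), lined up with the fingers. The look-alikes are at (205,160) and (235,270), well clear of the finger path. Now grasp it.

Request:
{"method": "apply_moves", "body": {
  "rows": [
    {"x": 0, "y": -2, "z": 40, "ax": 0, "ay": 0, "az": 0, "gripper": 0.4},
    {"x": 0, "y": 0, "z": 40, "ax": 0, "ay": 0, "az": 0, "gripper": 0.4},
    {"x": 0, "y": 0, "z": 32, "ax": 0, "ay": 0, "az": 0, "gripper": 0.4},
    {"x": 0, "y": 0, "z": 13, "ax": 0, "ay": 0, "az": 0, "gripper": 0.4},
    {"x": 0, "y": 0, "z": 0, "ax": 0, "ay": 0, "az": 0, "gripper": 0.4}
  ]
}}

```text
clock: 9.13
position: [0.4406, 0.1396, 0.038]
ee_rot: [0.706, 0.708, -0.002, -0.0]
ft_force: [-0.9, 0.2, 0.6]
grip_width: 0.6
grasp_force: 0.0
```

Request:
{"method": "apply_moves", "body": {
  "rows": [
    {"x": 0, "y": 0, "z": 0, "ax": 0, "ay": 0, "az": 0, "gripper": 0.4},
    {"x": 0, "y": 0, "z": 0, "ax": 0, "ay": 0, "az": 0, "gripper": 1},
    {"x": 0, "y": 0, "z": 0, "ax": 0, "ay": 0, "az": 0, "gripper": 1},
    {"x": 0, "y": 0, "z": 0, "ax": 0, "ay": 0, "az": 0, "gripper": 1},
    {"x": 0, "y": 0, "z": 0, "ax": 0, "ay": 0, "az": 0, "gripper": 1}
  ],
  "newtons": 30
}}

```text
clock: 9.55
position: [0.4424, 0.1407, 0.0408]
ee_rot: [0.706, 0.709, 0.001, 0.0]
ft_force: [0.9, -0.2, 4.7]
grip_width: 0.112
grasp_force: 34.8
```

Request:
{"method": "apply_moves", "body": {
  "rows": [
    {"x": 0, "y": 0, "z": 0, "ax": 0, "ay": 0, "az": 0, "gripper": 1},
    {"x": 0, "y": 0, "z": 0, "ax": 0, "ay": 0, "az": 0, "gripper": 1}
  ]
}}

```text
clock: 9.72
position: [0.4424, 0.1407, 0.0408]
ee_rot: [0.706, 0.709, 0.001, 0.0]
ft_force: [-0.0, -0.6, 7.3]
grip_width: 0.113
grasp_force: 35.2
```

```bash
python3 - <<'E'
from h import *
import pickle
o=get_obs(); print(o["position"],o["ft_force"],o["grip_width"],o["grasp_force"],o["clock"])
c=pickle.load(open("w2.pkl","rb"))
for n,u,z in [("dot",(542.5,135),.055),("ball",(610,33),.15),("ball",(568.5,262),.15),("plate",(319.7,202),.06)]: print(n,onz(c,u,z))
p=np.array(o["position"]); r=R.from_quat(o["ee_rot"]); off=p-[.4422,.1404,0]
print("off",off)
P=np.r_[RIGHT,0]+[0,-.0,.055]+[0,0,p[2]+.006]
U=p+[0,0,.15]
plan((U,r,4),([.56,-.02,p[2]+.15],down(2),6),([RIGHT[0],RIGHT[1],p[2]+.15],down(4.9),5))
E
```

```text
[0.4424132  0.14071    0.04081097] [-5.60585897e-03 -5.78738808e-01  7.28085646e+00] 0.11325523279112226 35.15865683555603 9.7167
dot [0.6310119  0.19944803 0.055     ]
ball [0.5827149  0.25807398 0.15      ]
ball [0.59357918 0.13325605 0.15      ]
plate [0.442231   0.14063295 0.06      ]
off [0.0002132  0.00031    0.04081097]
[  0.    0.1 -37.5] [0. 0. 0.] 
[  0.1   0.1 -37.5] [0. 0. 0.] 
[  0.    0.  -37.5] [0. 0. 0.] 
[  0.1   0.1 -37.5] [0. 0. 0.] 
-- [0.4424 0.1407 0.1908]
[-26.9  19.5   0. ] [ 0.  -0.  -0.3] 
[-27.   19.3   0. ] [ 0.  -0.  -0.3] 
[-27.1  19.2   0. ] [ 0.  -0.  -0.3] 
[-27.1  19.1   0. ] [ 0.  -0.  -0.3] 
[-27.3  18.9   0. ] [ 0.1 -0.  -0.3] 
[-27.3  18.8   0. ] [ 0.  -0.1 -0.3] 
-- [ 0.56   -0.02    0.1908]
[-33.8  12.3   0. ] [ 0.   0.  -0.6] 
[-33.9  11.9   0. ] [ 0.   0.  -0.6] 
[-34.1  11.5   0. ] [ 0.   0.  -0.6] 
[-34.2  11.2   0.1] [ 0.   0.  -0.5] 
[-34.2  10.9   0. ] [ 0.   0.  -0.6] 
-- [ 0.6273 -0.1867  0.1908]
```

Request:
{"method": "apply_moves", "body": {
  "rows": [
    {"x": 0, "y": 0, "z": -15, "ax": 0, "ay": 0, "az": 0, "gripper": 1},
    {"x": 0, "y": 0, "z": -30, "ax": 0, "ay": 0, "az": 0, "gripper": 1},
    {"x": 0, "y": 0, "z": -40, "ax": 0, "ay": 0, "az": 0, "gripper": 1},
    {"x": 0, "y": 0, "z": -40, "ax": 0, "ay": 0, "az": 0, "gripper": 1},
    {"x": 0, "y": 0, "z": -40, "ax": 0, "ay": 0, "az": 0, "gripper": 1}
  ]
}}

```text
clock: 10.13
position: [0.4409, 0.1399, 0.2067]
ee_rot: [0.706, 0.709, -0.0, -0.0]
ft_force: [1.4, -0.4, -1.2]
grip_width: 0.111
grasp_force: 33.8
```

Request:
{"method": "apply_moves", "body": {
  "rows": [
    {"x": -27, "y": 19.5, "z": -20, "ax": 0, "ay": 0, "az": -0.3, "gripper": 1},
    {"x": -27, "y": 19.5, "z": -10, "ax": 0, "ay": 0, "az": -0.3, "gripper": 1},
    {"x": -27, "y": 19, "z": 0, "ax": 0, "ay": 0, "az": -0.3, "gripper": 1},
    {"x": -27, "y": 19, "z": 0, "ax": 0, "ay": 0, "az": -0.3, "gripper": 1},
    {"x": -27.5, "y": 19, "z": 0, "ax": 0, "ay": 0, "az": -0.3, "gripper": 1}
  ]
}}

```text
clock: 10.55
position: [0.5401, 0.0049, 0.2352]
ee_rot: [0.696, 0.718, 0.001, 0.0]
ft_force: [-0.2, 0.2, -1.7]
grip_width: 0.112
grasp_force: 33.8
```

Request:
{"method": "apply_moves", "body": {
  "rows": [
    {"x": -27.5, "y": 19, "z": 0, "ax": 0, "ay": 0, "az": -0.3, "gripper": 1},
    {"x": -34, "y": 12, "z": 0, "ax": 0, "ay": 0, "az": -0.6, "gripper": 1},
    {"x": -34, "y": 12, "z": 0, "ax": 0, "ay": 0, "az": -0.6, "gripper": 1},
    {"x": -34, "y": 11.5, "z": 0, "ax": 0, "ay": 0, "az": -0.6, "gripper": 1},
    {"x": -34, "y": 11, "z": 0, "ax": 0, "ay": 0, "az": -0.6, "gripper": 1}
  ]
}}

```text
clock: 10.97
position: [0.6131, -0.1556, 0.2347]
ee_rot: [0.679, 0.734, 0.0, -0.0]
ft_force: [-0.3, 0.1, -1.4]
grip_width: 0.106
grasp_force: 33.8
```

Request:
{"method": "apply_moves", "body": {
  "rows": [
    {"x": -34, "y": 11, "z": 0, "ax": 0, "ay": 0, "az": -0.6, "gripper": 1},
    {"x": 0, "y": 0, "z": 0, "ax": 0, "ay": 0, "az": 0, "gripper": 1},
    {"x": 0, "y": 0, "z": 0, "ax": 0, "ay": 0, "az": 0, "gripper": 1},
    {"x": 0, "y": 0, "z": 0, "ax": 0, "ay": 0, "az": 0, "gripper": 1}
  ]
}}

```text
clock: 11.3
position: [0.6262, -0.1867, 0.2343]
ee_rot: [0.675, 0.738, 0.0, -0.0]
ft_force: [-0.4, 1.2, -1.1]
grip_width: 0.113
grasp_force: 33.8
```

```bash
python3 - <<'E'
from h import *
import pickle
c=camera("wrist"); save(c,"w3.png"); pickle.dump(c,open("w3.pkl","wb")); o=get_obs(); print(o["position"],o["clock"],o["ee_rot"],o["grip_width"],o["ft_force"])
k=R.from_euler('z',4.9,degrees=True)
O=np.r_[RIGHT,0]
print(proj(c,[O+k.apply(v) for v in [[-.0425,.062,.15],[-.0425,-.062,.15],[0,.08,.055],[0,-.08,.055],[0,0,.055]]]))
E
```

```text
[ 0.62633202 -0.18586011  0.23450751] 11.35 [ 6.74827893e-01  7.37974955e-01  3.13060618e-04 -4.27241457e-04] 0.10820759966386181 [-0.06432667  0.13510594 -1.39983388]
[[265.78713243 132.17440787]
 [274.1007902  278.59140001]
 [323.24848306 105.55916247]
 [322.61001997 246.2953839 ]
 [322.90960068 181.26495708]]
```

View pics/w3.png

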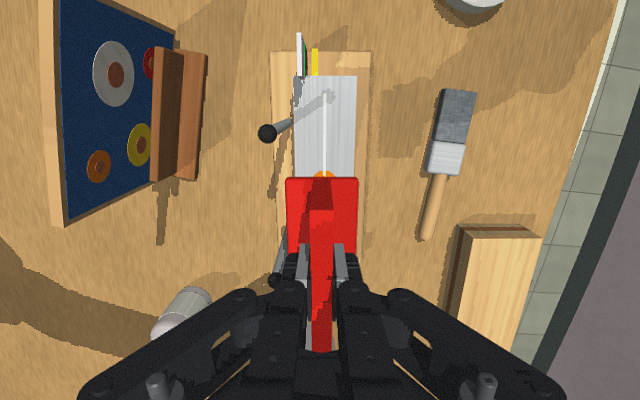

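The wrist view shows the ball at (267,133) against a predicted (266,132), and the white line at column 324.5 against 323. The marker is centred over the ledge, so I shift about 1.5 mm outward and lower it.

Request:
{"method": "apply_moves", "body": {
  "rows": [
    {"x": -1, "y": 2, "z": 35, "ax": 0, "ay": 0, "az": 0, "gripper": 1},
    {"x": 0, "y": 0, "z": 35, "ax": 0, "ay": 0, "az": 0, "gripper": 1},
    {"x": 0, "y": 0, "z": 30, "ax": 0, "ay": 0, "az": 0, "gripper": 1},
    {"x": 0, "y": 0, "z": 18, "ax": 0, "ay": 0, "az": 0, "gripper": 1},
    {"x": 0, "y": 0, "z": 10, "ax": 0, "ay": 0, "az": 0, "gripper": 1}
  ]
}}

```text
clock: 11.77
position: [0.6272, -0.1856, 0.1039]
ee_rot: [0.674, 0.738, -0.0, -0.002]
ft_force: [0.6, 0.0, -1.0]
grip_width: 0.11
grasp_force: 33.7
```

Request:
{"method": "apply_moves", "body": {
  "rows": [
    {"x": 0, "y": 0, "z": 3, "ax": 0, "ay": 0, "az": 0, "gripper": 1},
    {"x": 0, "y": 0, "z": 3, "ax": 0, "ay": 0, "az": 0, "gripper": 1},
    {"x": 0, "y": 0, "z": 0, "ax": 0, "ay": 0, "az": 0, "gripper": 1},
    {"x": 0, "y": 0, "z": 0, "ax": 0, "ay": 0, "az": 0, "gripper": 1},
    {"x": 0, "y": 0, "z": 0, "ax": 0, "ay": 0, "az": 0, "gripper": 1}
  ]
}}

```text
clock: 12.18
position: [0.6291, -0.1881, 0.1019]
ee_rot: [0.675, 0.738, 0.001, 0.001]
ft_force: [-0.5, -0.5, -0.3]
grip_width: 0.111
grasp_force: 33.7
```

Request:
{"method": "apply_moves", "body": {
  "rows": [
    {"x": 1.3, "y": 0, "z": 2, "ax": 0, "ay": 0, "az": 0, "gripper": 1},
    {"x": 0, "y": 0, "z": 2, "ax": 0, "ay": 0, "az": 0, "gripper": 1},
    {"x": 0, "y": 0, "z": 2, "ax": 0, "ay": 0, "az": 0, "gripper": 1},
    {"x": 0, "y": 0, "z": 1, "ax": 0, "ay": 0, "az": 0, "gripper": 1},
    {"x": 0, "y": 0, "z": 0, "ax": 0, "ay": 0, "az": 0, "gripper": 1}
  ]
}}

```text
clock: 12.6
position: [0.6286, -0.1864, 0.0937]
ee_rot: [0.675, 0.738, 0.0, 0.0]
ft_force: [0.1, 2.3, 2.4]
grip_width: 0.11
grasp_force: 34.4
```

Request:
{"method": "apply_moves", "body": {
  "rows": [
    {"x": 0, "y": 0, "z": 0, "ax": 0, "ay": 0, "az": 0, "gripper": 1},
    {"x": 0, "y": 0, "z": 0, "ax": 0, "ay": 0, "az": 0, "gripper": 1}
  ]
}}

```text
clock: 12.77
position: [0.6286, -0.1865, 0.0939]
ee_rot: [0.675, 0.738, 0.0, 0.0]
ft_force: [0.4, 1.6, 3.0]
grip_width: 0.109
grasp_force: 34.4
```

Request:
{"method": "apply_moves", "body": {
  "rows": [
    {"x": 0, "y": 0, "z": -1.5, "ax": 0, "ay": 0, "az": 0, "gripper": 1},
    {"x": 0, "y": 0, "z": 0, "ax": 0, "ay": 0, "az": 0, "gripper": 1},
    {"x": 0, "y": 0, "z": 0, "ax": 0, "ay": 0, "az": 0, "gripper": 0.8},
    {"x": 0, "y": 0, "z": 0, "ax": 0, "ay": 0, "az": 0, "gripper": 0.7},
    {"x": 0, "y": 0, "z": 0, "ax": 0, "ay": 0, "az": 0, "gripper": 0.5}
  ]
}}

```text
clock: 13.18
position: [0.6281, -0.1869, 0.095]
ee_rot: [0.675, 0.737, -0.0, -0.0]
ft_force: [-0.2, 0.1, -0.1]
grip_width: 0.425
grasp_force: 0.0
```

Request:
{"method": "apply_moves", "body": {
  "rows": [
    {"x": 0, "y": 0, "z": 0, "ax": 0, "ay": 0, "az": 0, "gripper": 0.5},
    {"x": 0, "y": 0, "z": -10, "ax": 0, "ay": 0, "az": 0, "gripper": 0.5},
    {"x": 0, "y": 0, "z": -25, "ax": 0, "ay": 0, "az": 0, "gripper": 0.5},
    {"x": 0, "y": 0, "z": -40, "ax": 0, "ay": 0, "az": 0, "gripper": 0.5},
    {"x": 0, "y": 0, "z": -40, "ax": 0, "ay": 0, "az": 0, "gripper": 0.5}
  ]
}}

```text
clock: 13.6
position: [0.6275, -0.1866, 0.2113]
ee_rot: [0.675, 0.737, -0.001, -0.001]
ft_force: [1.1, -0.1, 0.4]
grip_width: 0.502
grasp_force: 0.0
```

Request:
{"method": "apply_moves", "body": {
  "rows": [
    {"x": 0, "y": 0, "z": -40, "ax": 0, "ay": 0, "az": 0, "gripper": 0},
    {"x": 0, "y": 0, "z": -20, "ax": 0, "ay": 0, "az": 0, "gripper": 0},
    {"x": 0, "y": 0, "z": 0, "ax": 0, "ay": 0, "az": 0, "gripper": 0},
    {"x": 0, "y": 0, "z": 0, "ax": 0, "ay": 0, "az": 0, "gripper": 0}
  ]
}}

```text
clock: 13.93
position: [0.6287, -0.1871, 0.2722]
ee_rot: [0.675, 0.737, 0.001, 0.001]
ft_force: [0.5, 0.7, -0.8]
grip_width: 1.006
grasp_force: 0.0
```

```bash
python3 - <<'E'
from h import *
import pickle
c=camera("wrist"); pickle.dump(c,open("w4.pkl","wb")); o=get_obs(); print(o["position"],o["clock"],o["grip_width"])
t=pickle.load(open("top0.pkl","rb")); s=camera("scene")
# board edge: fit from top image corners of top strip
hsv=cv2.cvtColor(t["color"],cv2.COLOR_RGB2HSV); H,S,V=[hsv[...,i].astype(int) for i in range(3)]
m=(H<25)&(V>140); m[:225]=0; m[240:]=0; m[:,:322]=0; m[:,405:]=0
m=cv2.morphologyEx(m.astype(np.uint8),cv2.MORPH_OPEN,np.ones((2,2),np.uint8))
p=np.argwhere(m)[:,::-1]; q=np.array([onz(t,u,.172)[:2] for u in p])*1000
r=cv2.minAreaRect(q.astype(np.float32)); l=cv2.fitLine(q.astype(np.float32),cv2.DIST_HUBER,0,.01,.01).ravel(); print(r,q.mean(0),l,np.degrees(np.arctan2(-l[0],l[1])))
print(p[:,0].min(),p[:,0].max(),[ (x,p[p[:,0]==x,1].min(),p[p[:,0]==x,1].max()) for x in range(330,400,8) if (p[:,0]==x).any()])
im=np.vstack([cv2.resize(c["color"],(480,300)),cv2.resize(s["color"][130:260,180:388],(480,300),interpolation=cv2.INTER_CUBIC)])
cv2.imwrite("pics/c4.png",im[:,:,::-1])
E
```

```text
[ 0.62815531 -0.18669033  0.270394  ] 13.9833 0.9989888373040589
((433.03851318359375, -125.57754516601562), (165.96983337402344, 7.9635491371154785), 83.68861389160156) [ 433.13826375 -122.59718615] [ 1.18273832e-01  9.92981017e-01  4.33052124e+02 -1.23943275e+02] -6.7924914
331 399 [(338, np.int64(232), np.int64(235)), (346, np.int64(232), np.int64(235)), (354, np.int64(233), np.int64(235)), (362, np.int64(233), np.int64(235)), (370, np.int64(233), np.int64(235)), (378, np.int64(234), np.int64(235)), (386, np.int64(234), np.int64(236)), (394, np.int64(234), np.int64(236))]
```

View pics/c4.png

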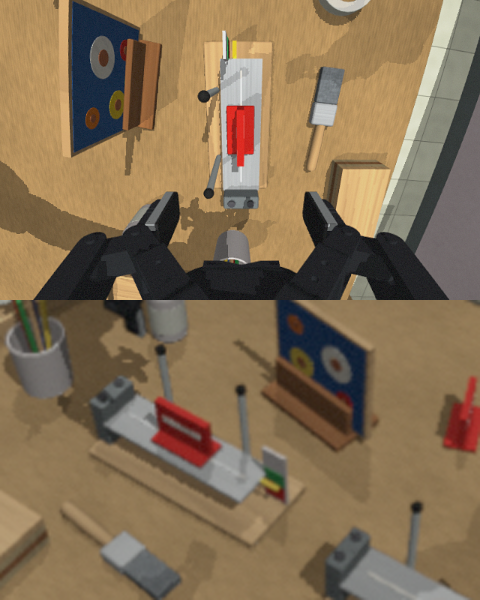

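The marker stands upright mid-ledge, at (240,130) in the wrist half and (185,435) in the scene half. The board's painted face points away from the robot. I'll refine the board pose from the blue face's top edge in this same wrist picture.

```bash
python3 - <<'E'
from h import *
import pickle
c=pickle.load(open("w4.pkl","rb")); hsv=cv2.cvtColor(c["color"],cv2.COLOR_RGB2HSV)
m=(hsv[...,0]>100)&(hsv[...,0]<125)&(hsv[...,1]>120); m[:,250:]=0
pts=[]
for y in range(10,195,5):
    x=np.where(m[y])[0]
    if len(x)>5: pts.append(onz(c,(x[0],y),.172)[:2]*1000)
pts=np.array(pts,np.float32); l=cv2.fitLine(pts,cv2.DIST_HUBER,0,.01,.01).ravel()
h=np.degrees(np.arctan2(-l[0]*np.sign(l[1]),abs(l[1])))
ys,xs=np.where(m); b=ys.argmax(); print("yaw",h,"mean",pts.mean(0),"std resid",len(pts),"corner px",xs[b],ys[b],onz(c,(xs[b],ys[b]),.172))
print(c["color"][100,70:110:3].tolist())
yv=np.array([-np.sin(np.radians(h)),np.cos(np.radians(h))]); xv=np.array([yv[1],-yv[0]])
for y in (60,100,150):
    row=m[y]; x0=np.where(row)[0][0]; print(y,x0)
e=onz(c,(xs[b],ys[b]),.172)[:2]; C=e+yv*.085-xv*.005; print("centre",C)
C0=np.array([.4335,-.124])
plan(([.55,-.17,.27],down(0),3),([*C0,.262],down(-6.8),4))
E
```

```text
yaw -6.706157 mean [ 445.52487 -117.87478] std resid 37 corner px 111 399 [ 0.40376928 -0.44956406  0.172     ]
[[188, 149, 98], [191, 153, 99], [185, 147, 94], [203, 161, 107], [210, 166, 112], [207, 165, 113], [208, 165, 115], [131, 102, 71], [78, 64, 42], [37, 48, 71], [27, 40, 63], [25, 41, 66], [23, 37, 63], [26, 42, 65]]
60 96
100 96
150 97
centre [ 0.40872957 -0.36456173]
[  7.8 -25.4  -0.2] [-0.  -0.   1.7] 
[  7.  -25.6  -0.2] [-0.  -0.   1.7] 
[  6.3 -25.7  -0.1] [-0.1 -0.   1.6] 
-- [ 0.55 -0.17  0.27]
[ 11.5 -29.1   2. ] [ 0.  -0.   1.7] 
[ 10.6 -29.5   2. ] [ 0.  -0.   1.7] 
[  9.8 -29.7   2. ] [ 0.  -0.   1.7] 
[  8.9 -30.1   1.9] [ 0.  -0.   1.7] 
-- [ 0.4335 -0.124   0.262 ]
```

Request:
{"method": "apply_moves", "body": {
  "rows": [
    {"x": 8, "y": -25.5, "z": 0, "ax": 0, "ay": 0, "az": 1.7, "gripper": 0},
    {"x": 7, "y": -25.5, "z": 0, "ax": 0, "ay": 0, "az": 1.7, "gripper": 0},
    {"x": 6.5, "y": -25.5, "z": 0, "ax": 0, "ay": 0, "az": 1.6, "gripper": 0},
    {"x": 11.5, "y": -29, "z": 2, "ax": 0, "ay": 0, "az": 1.7, "gripper": 0},
    {"x": 10.5, "y": -29.5, "z": 2, "ax": 0, "ay": 0, "az": 1.7, "gripper": 0}
  ]
}}

```text
clock: 14.45
position: [0.4905, -0.1465, 0.2644]
ee_rot: [0.728, 0.686, -0.001, -0.001]
ft_force: [-0.4, 0.9, -0.4]
grip_width: 0.998
grasp_force: 0.0
```

Request:
{"method": "apply_moves", "body": {
  "rows": [
    {"x": 10, "y": -29.5, "z": 2, "ax": 0, "ay": 0, "az": 1.7, "gripper": 0},
    {"x": 9, "y": -28.5, "z": 2, "ax": 0, "ay": 0, "az": 1.7, "gripper": 0},
    {"x": 0, "y": 0, "z": 0, "ax": 0, "ay": 0, "az": 0, "gripper": 0},
    {"x": 0, "y": 0, "z": 0, "ax": 0, "ay": 0, "az": 0, "gripper": 0},
    {"x": 0, "y": 0, "z": 0, "ax": 0, "ay": 0, "az": 0, "gripper": 0}
  ]
}}

```text
clock: 14.87
position: [0.436, -0.1236, 0.2617]
ee_rot: [0.747, 0.664, -0.0, -0.0]
ft_force: [0.7, -0.4, 0.6]
grip_width: 0.997
grasp_force: 0.0
```

```bash
python3 - <<'E'
from h import *
import pickle
c=camera("wrist"); pickle.dump(c,open("w5.pkl","wb")); o=get_obs(); print(o["position"],o["clock"],o["ee_rot"])
y=R.from_quat(o["ee_rot"]).as_matrix()[:,1]; print("heading",np.degrees(np.arctan2(y[1],y[0])))
save(c,"w5.png")
k=R.from_euler('z',-6.8,degrees=True); O=np.array([.435,-.124,0])
print(proj(c,[O+k.apply(v) for v in [[0,0,.172],[0,.085,.172],[0,-.085,.172],[.005,0,.172],[-.005,0,.172]]]))
E
```

```text
[ 0.43632794 -0.12384957  0.26172192] 14.9167 [ 7.47457163e-01  6.64309926e-01 -3.21290222e-04 -9.04422009e-05]
heading -6.741187051225271
[[321.05133755 209.70754859]
 [321.22131122  99.58079714]
 [320.91878546 297.25350751]
 [327.20613076 209.71654597]
 [314.89635708 209.69810614]]
```

View pics/w5.png

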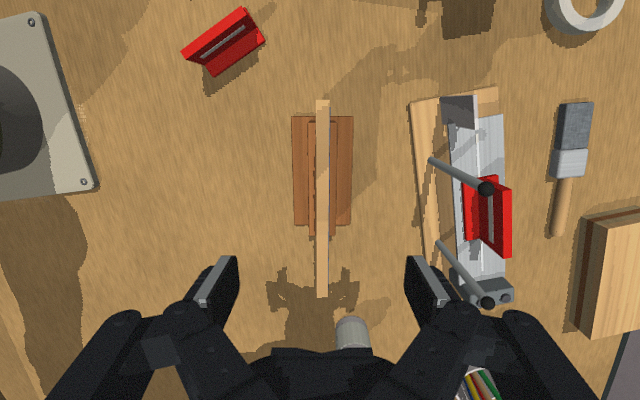

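The board's top edge runs from (322,100) to (322,297), matching the prediction to about 1 mm and square to the fingers. Descend and grip.

Request:
{"method": "apply_moves", "body": {
  "rows": [
    {"x": 0, "y": 0, "z": 40, "ax": 0, "ay": 0, "az": 0, "gripper": 0.3},
    {"x": 0, "y": 0, "z": 35, "ax": 0, "ay": 0, "az": 0, "gripper": 0.3},
    {"x": 0, "y": 0, "z": 24, "ax": 0, "ay": 0, "az": 0, "gripper": 0.3},
    {"x": 0, "y": 0, "z": 12, "ax": 0, "ay": 0, "az": 0, "gripper": 0.3},
    {"x": 0, "y": 0, "z": 0, "ax": 0, "ay": 0, "az": 0, "gripper": 0.3}
  ]
}}

```text
clock: 15.33
position: [0.4346, -0.124, 0.148]
ee_rot: [0.748, 0.664, -0.003, -0.002]
ft_force: [-0.3, 0.5, 0.9]
grip_width: 0.701
grasp_force: 0.0
```

Request:
{"method": "apply_moves", "body": {
  "rows": [
    {"x": 0, "y": 0, "z": 0, "ax": 0, "ay": 0, "az": 0, "gripper": 0.3},
    {"x": 0, "y": 0, "z": 0, "ax": 0, "ay": 0, "az": 0, "gripper": 1},
    {"x": 0, "y": 0, "z": 0, "ax": 0, "ay": 0, "az": 0, "gripper": 1},
    {"x": 0, "y": 0, "z": 0, "ax": 0, "ay": 0, "az": 0, "gripper": 1},
    {"x": 0, "y": 0, "z": 0, "ax": 0, "ay": 0, "az": 0, "gripper": 1}
  ],
  "newtons": 40
}}

```text
clock: 15.75
position: [0.4365, -0.1237, 0.1518]
ee_rot: [0.748, 0.664, 0.001, 0.0]
ft_force: [0.2, -1.0, -0.3]
grip_width: 0.136
grasp_force: 0.0
```

Request:
{"method": "apply_moves", "body": {
  "rows": [
    {"x": 0, "y": 0, "z": 0, "ax": 0, "ay": 0, "az": 0, "gripper": 1},
    {"x": 0, "y": 0, "z": 0, "ax": 0, "ay": 0, "az": 0, "gripper": 1}
  ]
}}

```text
clock: 15.92
position: [0.4366, -0.1237, 0.1518]
ee_rot: [0.748, 0.664, 0.001, 0.0]
ft_force: [0.1, 0.0, 4.7]
grip_width: 0.113
grasp_force: 40.3
```

Gripped. Plan the lift, the carry to the left easel with a 19.5° lean, and the descent.

```bash
cat >> h.py <<'E'
def board_tcp(dx=0,dz=0,th=19.5,L=.1396,O=(.630,.1995),yaw=4.9,dy=0):
    t=np.radians(th); x=.005*np.cos(t)-L*np.sin(t)+dx; z=.055+.005*np.sin(t)+L*np.cos(t)+dz
    return np.r_[O,0]+R.from_euler('z',yaw,degrees=True).apply([x,dy,z])
E
python3 - <<'E'
from h import *
o=get_obs(); p=np.array(o["position"]); r=R.from_quat(o["ee_rot"])
A=board_tcp(.01,.14); T=down(4.9,19.5)
print(A,board_tcp())
plan((p+[0,0,.19],r,5),(A,T,10))
plan((board_tcp(.002,.01),T,4),(board_tcp(),T,2),start=(A,T))
E
```

```text
[0.5982303  0.19677638 0.32826179] [0.58826685 0.19592221 0.18826179]
[  0.    0.1 -38. ] [0. 0. 0.] 
[  0.    0.1 -38. ] [0. 0. 0.] 
[  0.   0. -38.] [0. 0. 0.] 
[  0.    0.1 -38. ] [0. 0. 0.] 
[  0.1   0.  -38. ] [0. 0. 0.] 
-- [ 0.4366 -0.1237  0.3418]
[33.7 12.3  1.4] [-1.9  0.2 -1.2] 
[33.5 12.9  1.9] [-1.9  0.2 -1.1] 
[33.2 13.5  2.5] [-1.9  0.2 -1.2] 
[32.9 14.1  3.1] [-1.9  0.2 -1.1] 
[32.6 14.6  3.6] [-2.   0.2 -1.2] 
[32.3 15.2  4.3] [-1.9  0.2 -1.1] 
[32.  15.6  4.9] [-2.   0.2 -1.2] 
[31.6 16.1  5.6] [-1.9  0.2 -1.1] 
[31.3 16.5  6.2] [-2.   0.2 -1.2] 
[30.8 17.   6.9] [-1.9  0.2 -1.1] 
-- [0.5983 0.1967 0.3282]
[  0.  -12.7  30. ] [0. 0. 0.] 
[  0.  -12.7  30. ] [0. 0. 0.] 
[  0.  -12.8  29.9] [0. 0. 0.] 
[  0.  -12.7  30. ] [0. 0. 0.] 
-- [0.5903 0.1961 0.1982]
[ 0.  -2.6  4.4] [0. 0. 0.] 
[ 0.  -2.7  4.3] [0. 0. 0.] 
-- [0.5882 0.1959 0.1883]
```

Request:
{"method": "apply_moves", "body": {
  "rows": [
    {"x": 0, "y": 0, "z": -15, "ax": 0, "ay": 0, "az": 0, "gripper": 1},
    {"x": 0, "y": 0, "z": -30, "ax": 0, "ay": 0, "az": 0, "gripper": 1},
    {"x": 0, "y": 0, "z": -35, "ax": 0, "ay": 0, "az": 0, "gripper": 1},
    {"x": 0, "y": 0, "z": -35, "ax": 0, "ay": 0, "az": 0, "gripper": 1},
    {"x": 0, "y": 0, "z": -35, "ax": 0, "ay": 0, "az": 0, "gripper": 1}
  ]
}}

```text
clock: 16.33
position: [0.4352, -0.1237, 0.3024]
ee_rot: [0.748, 0.664, -0.0, -0.0]
ft_force: [0.7, -0.5, -2.0]
grip_width: 0.115
grasp_force: 39.8
```

Request:
{"method": "apply_moves", "body": {
  "rows": [
    {"x": 0, "y": 0, "z": -30, "ax": 0, "ay": 0, "az": 0, "gripper": 1},
    {"x": 0, "y": 0, "z": -10, "ax": 0, "ay": 0, "az": 0, "gripper": 1},
    {"x": 0, "y": 0, "z": 0, "ax": 0, "ay": 0, "az": 0, "gripper": 1},
    {"x": 0, "y": 0, "z": 0, "ax": 0, "ay": 0, "az": 0, "gripper": 1}
  ]
}}

```text
clock: 16.67
position: [0.4357, -0.1236, 0.34]
ee_rot: [0.748, 0.664, -0.0, -0.0]
ft_force: [-0.0, 0.4, -3.4]
grip_width: 0.111
grasp_force: 39.8
```

Request:
{"method": "apply_moves", "body": {
  "rows": [
    {"x": 33.5, "y": 12.5, "z": 1.5, "ax": -1.9, "ay": 0.2, "az": -1.2, "gripper": 1},
    {"x": 33.5, "y": 13, "z": 2, "ax": -1.9, "ay": 0.2, "az": -1.2, "gripper": 1},
    {"x": 33, "y": 13.5, "z": 2.5, "ax": -1.9, "ay": 0.2, "az": -1.2, "gripper": 1},
    {"x": 33, "y": 14, "z": 3, "ax": -2, "ay": 0.2, "az": -1.1, "gripper": 1},
    {"x": 32.5, "y": 14.5, "z": 3.5, "ax": -2, "ay": 0.2, "az": -1.1, "gripper": 1}
  ]
}}

```text
clock: 17.08
position: [0.5162, 0.0378, 0.3313]
ee_rot: [0.71, 0.699, 0.062, 0.057]
ft_force: [0.1, -0.0, -2.0]
grip_width: 0.108
grasp_force: 39.8
```

Request:
{"method": "apply_moves", "body": {
  "rows": [
    {"x": 32.5, "y": 15, "z": 4.5, "ax": -1.9, "ay": 0.2, "az": -1.2, "gripper": 1},
    {"x": 32, "y": 15.5, "z": 5, "ax": -2, "ay": 0.2, "az": -1.1, "gripper": 1},
    {"x": 31.5, "y": 16, "z": 5.5, "ax": -1.9, "ay": 0.2, "az": -1.2, "gripper": 1},
    {"x": 31, "y": 16.5, "z": 6, "ax": -2, "ay": 0.2, "az": -1.1, "gripper": 1},
    {"x": 31, "y": 17, "z": 7, "ax": -1.9, "ay": 0.2, "az": -1.1, "gripper": 1}
  ]
}}

```text
clock: 17.5
position: [0.5966, 0.1976, 0.3239]
ee_rot: [0.666, 0.726, 0.124, 0.114]
ft_force: [0.6, -0.9, -2.4]
grip_width: 0.114
grasp_force: 39.8
```

Request:
{"method": "apply_moves", "body": {
  "rows": [
    {"x": 0, "y": 0, "z": 0, "ax": 0, "ay": 0, "az": 0, "gripper": 1},
    {"x": 0, "y": 0, "z": 0, "ax": 0, "ay": 0, "az": 0, "gripper": 1},
    {"x": 0, "y": 0, "z": 0, "ax": 0, "ay": 0, "az": 0, "gripper": 1}
  ]
}}

```text
clock: 17.75
position: [0.5964, 0.1955, 0.3246]
ee_rot: [0.667, 0.726, 0.123, 0.113]
ft_force: [0.2, 0.2, -2.2]
grip_width: 0.108
grasp_force: 40.0
```

```bash
python3 - <<'E'
from h import *
o=get_obs(); print(o["position"],o["ft_force"],o["grip_width"],o["grasp_force"],o["clock"])
T=down(4.9,19.5)
plan((board_tcp(.004,.012),T,5),(board_tcp(0.001,0),T,4))
c=camera("wrist"); save(c,"w6.png")
k=R.from_euler('z',4.9,degrees=True); O=np.array([.63,.1995,0])
print(proj(c,[O+k.apply(v) for v in [[-.0425,.062,.15],[-.0425,-.062,.15],[0,.105,.055],[0,.108,.055]]]))
# board edges in wrist picture
hsv=cv2.cvtColor(c["color"],cv2.COLOR_RGB2HSV); m=hsv[...,2]<45; m[:, :180]=0; m[220:]=0
n,l,s,ce=cv2.connectedComponentsWithStats(m.astype(np.uint8))
print([(s[i].tolist(),ce[i].round(1).tolist()) for i in range(1,n) if s[i,4]>40])
E
```

```text
[0.5963917  0.19546552 0.32456551] [ 0.15317801  0.23636871 -2.19359727] 0.1081289281270426 39.95159089565277 17.75
[ 0.2 -9.  23.2] [-0.  0. -0.] 
[ 0.3 -9.  23.2] [-0.1  0.  -0. ] 
[ 0.2 -9.  23.2] [-0.  0. -0.] 
[ 0.3 -9.  23.2] [-0.1  0.  -0. ] 
[ 0.2 -9.  23.1] [-0.   0.1 -0.1] 
-- [0.5922 0.1962 0.2003]
[ 0.  -1.7  2.6] [-0. -0.  0.] 
[ 0.  -1.7  2.6] [-0. -0.  0.] 
[ 0.  -1.7  2.6] [-0. -0.  0.] 
[ 0.  -1.7  2.6] [-0. -0.  0.] 
-- [0.5893 0.196  0.1882]
[[254.84182176 123.46330246]
 [262.75626049 237.75635818]
 [277.03149564  83.61890138]
 [276.93297326  81.1371726 ]]
[([248, 117, 14, 14, 113], [254.3, 123.8])]
```

The ball shows at (254.3,123.8) against a predicted (254.8,123.5), so the easel pose is good. Lower the board.

Request:
{"method": "apply_moves", "body": {
  "rows": [
    {"x": 0, "y": -9, "z": 26, "ax": 0, "ay": 0, "az": 0, "gripper": 1},
    {"x": 0.5, "y": -9, "z": 26, "ax": 0, "ay": 0, "az": 0, "gripper": 1},
    {"x": 0.5, "y": -9, "z": 25, "ax": 0, "ay": 0, "az": 0, "gripper": 1},
    {"x": 0, "y": -9, "z": 22, "ax": 0, "ay": 0, "az": 0, "gripper": 1},
    {"x": 0, "y": -8, "z": 12, "ax": 0, "ay": 0, "az": 0, "gripper": 1}
  ]
}}

```text
clock: 18.22
position: [0.5913, 0.1949, 0.2043]
ee_rot: [0.668, 0.725, 0.123, 0.114]
ft_force: [0.0, -0.8, -1.6]
grip_width: 0.113
grasp_force: 39.9
```

Request:
{"method": "apply_moves", "body": {
  "rows": [
    {"x": 0, "y": 0, "z": 0, "ax": 0, "ay": 0, "az": 0, "gripper": 1},
    {"x": 0, "y": 0, "z": 0, "ax": 0, "ay": 0, "az": 0, "gripper": 1},
    {"x": 0, "y": 0, "z": 0, "ax": 0, "ay": 0, "az": 0, "gripper": 1},
    {"x": 0, "y": 0, "z": 0, "ax": 0, "ay": 0, "az": 0, "gripper": 1}
  ]
}}

```text
clock: 18.55
position: [0.5934, 0.1971, 0.2096]
ee_rot: [0.667, 0.725, 0.126, 0.114]
ft_force: [-0.5, -0.1, -2.0]
grip_width: 0.109
grasp_force: 40.0
```

```bash
python3 - <<'E'
from h import *
o=get_obs(); print(o["position"],o["ft_force"],o["clock"],board_tcp())
plan((board_tcp(0.001,0),down(4.9,19.5),5))
E
```

```text
[0.59342851 0.19707287 0.20964961] [-0.49947781 -0.14129288 -2.02535759] 18.55 [0.58826685 0.19592221 0.18826179]
[-0.2 -2.2  3.7] [ 0. -0. -0.] 
[-0.1 -2.2  3.8] [ 0. -0. -0.] 
[-0.2 -2.3  3.7] [ 0. -0. -0.] 
[-0.1 -2.2  3.8] [ 0.1 -0.  -0.1] 
[-0.2 -2.3  3.7] [ 0.  -0.1 -0. ] 
-- [0.5892 0.196  0.1883]
```

Request:
{"method": "apply_moves", "body": {
  "rows": [
    {"x": -0.5, "y": -3, "z": 5, "ax": 0, "ay": 0, "az": 0, "gripper": 1},
    {"x": -0.3, "y": -3, "z": 5, "ax": 0, "ay": 0, "az": 0, "gripper": 1},
    {"x": 0, "y": -2, "z": 4, "ax": 0, "ay": 0, "az": 0, "gripper": 1},
    {"x": 0, "y": -1, "z": 2, "ax": 0, "ay": 0, "az": 0, "gripper": 1},
    {"x": 0, "y": 0, "z": 0, "ax": 0, "ay": 0, "az": 0, "gripper": 1}
  ]
}}

```text
clock: 18.97
position: [0.5891, 0.1961, 0.1889]
ee_rot: [0.667, 0.726, 0.124, 0.114]
ft_force: [0.4, 0.4, -2.0]
grip_width: 0.106
grasp_force: 40.0
```

Request:
{"method": "apply_moves", "body": {
  "rows": [
    {"x": 0, "y": 0, "z": 0, "ax": 0, "ay": 0, "az": 0, "gripper": 1},
    {"x": 0, "y": 0, "z": 0, "ax": 0, "ay": 0, "az": 0, "gripper": 1},
    {"x": 0, "y": 0, "z": 0, "ax": 0, "ay": 0, "az": 0, "gripper": 1}
  ]
}}

```text
clock: 19.22
position: [0.5896, 0.1962, 0.19]
ee_rot: [0.667, 0.726, 0.125, 0.114]
ft_force: [0.2, -0.5, -2.8]
grip_width: 0.108
grasp_force: 40.0
```

```bash
python3 - <<'E'
from h import *
o=get_obs(); print(o["position"],o["ft_force"],o["clock"],board_tcp())
plan((board_tcp(0.001,0),down(4.9,19.5),2))
E
```

```text
[0.58957746 0.19617464 0.18995168] [ 0.16016796 -0.46759334 -2.76783841] 19.2167 [0.58826685 0.19592221 0.18826179]
[-0.1 -0.4  0.7] [-0. -0. -0.] 
[-0.  -0.5  0.8] [-0.  -0.1 -0.1] 
-- [0.5892 0.196  0.1882]
```

Request:
{"method": "apply_moves", "body": {
  "rows": [
    {"x": 0, "y": -0.5, "z": 1, "ax": 0, "ay": 0, "az": 0, "gripper": 1},
    {"x": 0, "y": -0.5, "z": 1, "ax": 0, "ay": 0, "az": 0, "gripper": 1},
    {"x": 0, "y": 0, "z": 0, "ax": 0, "ay": 0, "az": 0, "gripper": 1},
    {"x": 0, "y": 0, "z": 0, "ax": 0, "ay": 0, "az": 0, "gripper": 1},
    {"x": 0, "y": 0, "z": 0, "ax": 0, "ay": 0, "az": 0, "gripper": 1}
  ]
}}

```text
clock: 19.63
position: [0.5894, 0.1964, 0.188]
ee_rot: [0.667, 0.726, 0.125, 0.114]
ft_force: [-1.0, 1.0, 3.3]
grip_width: 0.108
grasp_force: 40.8
```

Request:
{"method": "apply_moves", "body": {
  "rows": [
    {"x": 0, "y": -0.6, "z": -1.3, "ax": 0, "ay": 0, "az": 0, "gripper": 1},
    {"x": 0, "y": 0, "z": 0, "ax": 0, "ay": 0, "az": 0, "gripper": 1},
    {"x": 0, "y": 0, "z": 0, "ax": 0, "ay": 0, "az": 0, "gripper": 1}
  ]
}}

```text
clock: 19.88
position: [0.588, 0.1959, 0.1884]
ee_rot: [0.667, 0.726, 0.125, 0.114]
ft_force: [-0.2, 0.8, -0.1]
grip_width: 0.111
grasp_force: 40.3
```

```bash
python3 - <<'E'
from h import *
o=get_obs(); print(o["position"],o["ft_force"],o["clock"],board_tcp())
y=R.from_quat(o["ee_rot"]).as_matrix(); print(np.degrees(np.arcsin(y[2,1])), np.degrees(np.arctan2(y[1,1],y[0,1])),y[2,0])
E
```

```text
[0.5880317  0.19593303 0.18840237] [-0.22156621  0.84023363 -0.13324517] 19.8833 [0.58826685 0.19592221 0.18826179]
19.45717881990042 4.839399877012896 0.0010391855400081473
```

Pose is on target and the ledge is carrying the board. Release gently and withdraw along the tool axis.

Request:
{"method": "apply_moves", "body": {
  "rows": [
    {"x": 0, "y": 0, "z": 0, "ax": 0, "ay": 0, "az": 0, "gripper": 0.85},
    {"x": 0, "y": 0, "z": 0, "ax": 0, "ay": 0, "az": 0, "gripper": 0.8},
    {"x": 0, "y": 0, "z": 0, "ax": 0, "ay": 0, "az": 0, "gripper": 0.75},
    {"x": 0, "y": 0, "z": 0, "ax": 0, "ay": 0, "az": 0, "gripper": 0.65},
    {"x": 0, "y": 0, "z": 0, "ax": 0, "ay": 0, "az": 0, "gripper": 0.55}
  ]
}}

```text
clock: 20.3
position: [0.5882, 0.196, 0.1886]
ee_rot: [0.667, 0.726, 0.125, 0.114]
ft_force: [-0.1, -0.5, 0.1]
grip_width: 0.445
grasp_force: 0.0
```

Request:
{"method": "apply_moves", "body": {
  "rows": [
    {"x": 0, "y": 0, "z": 0, "ax": 0, "ay": 0, "az": 0, "gripper": 0.5},
    {"x": 0, "y": 0, "z": -10, "ax": 0, "ay": 0, "az": 0, "gripper": 0.5},
    {"x": 0, "y": 0, "z": -20, "ax": 0, "ay": 0, "az": 0, "gripper": 0.5},
    {"x": 0, "y": 0, "z": -30, "ax": 0, "ay": 0, "az": 0, "gripper": 0.5},
    {"x": 0, "y": 0, "z": -30, "ax": 0, "ay": 0, "az": 0, "gripper": 0.5}
  ]
}}

```text
clock: 20.72
position: [0.5574, 0.193, 0.2744]
ee_rot: [0.667, 0.726, 0.124, 0.114]
ft_force: [0.4, 0.0, 0.7]
grip_width: 0.5
grasp_force: 0.0
```

Request:
{"method": "apply_moves", "body": {
  "rows": [
    {"x": 0, "y": 0, "z": -40, "ax": 0, "ay": 0, "az": 0, "gripper": 0.5},
    {"x": 0, "y": -30, "z": -20, "ax": 0, "ay": 0, "az": 0, "gripper": 0.5},
    {"x": 0, "y": -40, "z": 0, "ax": 0, "ay": 0, "az": 0, "gripper": 0.5},
    {"x": 0, "y": -40, "z": 0, "ax": 0, "ay": 0, "az": 0, "gripper": 0.5},
    {"x": 0, "y": -20, "z": 0, "ax": 0, "ay": 0, "az": 0, "gripper": 0.5}
  ]
}}

```text
clock: 21.13
position: [0.4128, 0.1808, 0.2861]
ee_rot: [0.666, 0.726, 0.125, 0.114]
ft_force: [1.3, 0.1, 0.3]
grip_width: 0.501
grasp_force: 0.0
```

```bash
python3 - <<'E'
from h import *
o=get_obs(); print(o["position"],o["ft_force"],o["clock"])
s=camera("scene"); t=camera("top")
a=cv2.resize(s["color"][150:320,210:450],None,fx=2,fy=2,interpolation=cv2.INTER_CUBIC); b=cv2.resize(t["color"][130:260,180:420],None,fx=2,fy=2,interpolation=cv2.INTER_CUBIC)
cv2.imwrite("pics/f.png",np.vstack([a,b[:260]])[:600,:,::-1])
k=R.from_euler('z',4.9,degrees=True); O=np.array([.63,.1995,0]); th=np.radians(20.3)
u=np.array([-np.sin(th),0,np.cos(th)]); n=np.array([np.cos(th),0,np.sin(th)])
B=lambda x,y,z:O+k.apply(np.array([0,y,.055])+u*z+n*(.01*x))
for c,nm in((s,"scene"),(t,"top")):
    P=proj(c,[B(1,-.085,0),B(1,.085,0),B(1,.085,.16),B(1,-.085,.16)]); print(nm,P.round(1).tolist(), "crop",((P-([210,150] if nm=="scene" else [180,130]))*2+([0,0] if nm=="scene" else [0,340])).round().tolist())
hsv=cv2.cvtColor(s["color"],cv2.COLOR_RGB2HSV); m=((hsv[...,0]>95)&(hsv[...,0]<130)&(hsv[...,1]>120)).astype(np.uint8)
m[:150]=0;m[320:]=0;m[:,:300]=0;m[:,440:]=0
cc=max(cv2.findContours(m,0,2)[0],key=cv2.contourArea); print(cv2.approxPolyDP(cc,4,True)[:,0].tolist())
E
```

```text
[0.41283954 0.18082197 0.28613993] [1.29326002 0.09613028 0.34350111] 21.1333
scene [[339.4, 250.7], [397.9, 283.1], [418.6, 230.9], [354.1, 198.7]] crop [[259.0, 201.0], [376.0, 266.0], [417.0, 162.0], [288.0, 97.0]]
top [[267.4, 171.8], [208.3, 181.7], [193.8, 187.0], [262.6, 175.4]] crop [[175.0, 424.0], [57.0, 443.0], [28.0, 454.0], [165.0, 431.0]]
[[356, 204], [343, 249], [396, 279], [414, 233]]
```

View pics/f.png

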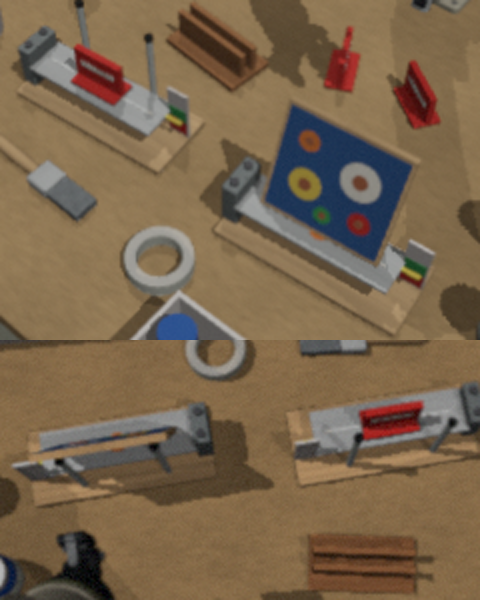

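The board leans on the left easel at (340,180) in the crop, with its corners matching the 20° prediction to within the paint's border. The marker stands upright on the right ledge at (98,75), and the arm is clear.

```bash
python3 -c "
from h import *
print(hand_in())"
```

```text
the job is handed in; nothing more can be done
None
```

The job is handed in: the right ledge was the tired one (about 10 mm sink at 10 N, left about 2.6 mm), so the red marker stands mid-ledge on the right easel and the painted board leans centred on the left one at about 20°, with the arm clear at 21 s.

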